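# Turn the vial insert of an injection tray end for end

### The arm

A 6-joint arm with a two-finger parallel gripper is mounted at the origin on the work surface; the furniture and walls round the work are solid. World frame = base frame: x ahead of the robot, y to its left, z up, the work surface at z = 0. Lengths are in m, angles in rad, forces in N, time in s.
With the tool pointing down it reaches from about 0.35 to 0.775 m from the base axis. Payload 7.3 kg.
Tool frame: the origin (TCP) lies on the centre line of the jaws, within the pads' length; the fingertips stand 17 mm ahead of it and the grasp point (between the pads) lies 2 mm behind it (robot.tcp_to_tips is the distance from the TCP to the fingertips, in m); z points along the fingers, y is the line along which they close (so a half turn about z gives the same grasp; the last joint's range is limited). The gripper opens to 92 mm and grips with 3 to 60 N. Pads are 19 mm wide; open, the fingers measure 130 mm over their backs; the gripper's body (75 mm by 190 mm) begins 47 mm behind the grasp point.
Start: joints at [1.114, 0.342, 1.524, -0, 1.275, -0.146], TCP at [0.161, 0.5, 0.244] pointing down, gripper open.
Joint ranges: [-2.53, 2.53], [-0.77, 2.02], [0.04, 2.7], [-1, 4.14], [0.28, 2.66], [-3.11, 3.11]. Speed limits (rad/s): [2.57, 2.57, 3.14, 3.14, 3.14, 3.14].

### API

Orientations are given as [roll, pitch, yaw] about the fixed x, y, z axes, in that order (R = Rz(yaw) Ry(pitch) Rx(roll)).
In Python, from cell import robot gives the robot as it stands. The module is installed in compiled form; this text tells all that it offers.
- The arm moves only by the tool carry_out, never from a script. Its argument "commands" is a list of rows, each a list of 3 entries, a list of its own where there are three numbers: the shift along the tool's x, y, z in m, then the turn about the tool's z in rad, then the opening, from 0 (shut) to 1 (fully open). In form: [[[dx, dy, dz], yaw, claw], ...]. A call has 1 to 20 rows; each row shifts and turns the commanded pose from where the row before left it, along the tool's axes as they then stand; what a row does not reach is not made up. A row lasts 1/8 s, in which the tool goes at most 62.5 mm and 10.7 degrees, less where a joint would pass 70% of its speed; a pose out of reach is approached as far as the arm can. A call is refused whole if a number of a shift passes 0.0625 or a number of a turn 0.188, either way. A call with a gripper value outside its range is refused whole. The fingers move at their own pace and stop on an object; "newtons" is the grip in N (left out, the last holds). Time passes only in rows, so rows that do not move let the fingers close. It gives the time, the measured TCP pose, the force, the opening and the grip force at its end, in the units of the state.
- robot.observe(): the state, without advancing time (a new reading comes with each control period).
- robot.read_camera(name): name is "side" or "top" or "wrist"; returns a dict with "pixels" (400x640x3 uint8, red, green, blue), "fx", "fy", "cx", "cy" (pixels), "view" (4x4, takes a point from world to camera coordinates); the wrist camera has in their place "T_tool_cam" (4x4, takes a point from camera to tool coordinates, whose origin is the TCP and whose axes are the flange's). Camera axes: x right, y up, looking along -z (the intrinsics and any distortion apply to the point x, -y, -z); pixel columns grow to the right and rows downward; lengths in m; the calibration is good to about 2 mm. The wrist camera is an equidistant fisheye: a pixel r from the principal point sees the ray r / f radians off the axis. A picture is of the moment at which its call begins: read the wrist's pose just before it. There is no depth.
- robot.hand_in(): hands the job in; it is judged then, once.
Trained networks look in a picture, given as the dict that the camera call returned (one of the last four; its "shot" number tells which), for a name from the list of things; names that differ only in an ending like _2 or _b are one class to them, and where a whole thing is asked for, a point or a joint stands for the part that bears it (a point fixed in the world has none). Each returns a list of dicts, best first, with "p" (0 to 1); they miss things now and then, are a little off and sometimes report something else, mostly with a low value. They report only what shows in the picture. A call takes as long as a camera call.
- robot.find_in(picture, name): "at" ([column, row] in pixels, amid what is visible of it).
- robot.tip_of(picture, name): "at" ([column, row] in pixels: a listed point, or the origin of a listed thing).
The state is a dict: "time": time; "qpos": joint angles; "qvel": joint speeds; "joint_efforts": joint torques, N m; "tool_pos": TCP position; "tool_rot": TCP orientation; "contact_force": force on the tool from outside, world axes, zero at the start; "torque": the same for the moment, N m; "opening": finger opening in m; "grip_force": force on a finger pad.
Only numpy, scipy, OpenCV 4.12 (cv2) and the standard library are available. Lean on these libraries where they do the work, as an engineer would, in place of code of your own. Each camera call takes 0.05 s, during which the arm holds its last target. There are 200 camera calls.

### The job

The vials in the injection tray stand at the end next to the locking pin, where they get knocked. Draw the pin, tilt the white insert out from under the keeper lip and lift it right out of its steel tray, turn it end for end, slip the vial end under the lip at a tilt, push it back against the spring there and swing the other end down until the insert lies fully home and level; then push the pin all the way in past its click. Keep both vials standing in their pockets and do not disturb the cup, the tape roll or the needle carton.

Things in the scene. Friction and masses are not known exactly. Their poses are not given: they have to be found in the camera images.
- tray: Steel tray, heavy, stands fast. Origin: centre of its underside; z up; y runs lengthwise, +y to the keeper-lip end, -y to the locking-pin end. Inside 86 mm (x) by 166 mm (y, end walls at -83 and +83 mm); inner floor at z = 4 mm. Long walls 34 mm high, rims flaring out to 39 mm; pin-end wall 28 mm high. A guide block 30 mm wide, 26 mm high stands outside the -y end (y = -86 to -103 mm).
- lip (a point): Middle of the keeper lip's inner edge, on its underside: 16 mm in from the +y end wall, 24.5 mm above the inner floor; lip full width, 4 mm thick. Below it a sprung bar stands 11 mm in from that wall and gives up to 8.5 mm: 5 N plus 1 N per mm. To swing past the pin-end wall the insert must push it back 5 to 7 mm; home, 3 mm, pressing the insert snugly against the pin-end wall.
- lock_pin (a joint): Captive 10 mm pin with rounded tip, sliding level along tray y at x = 0, 14 mm above the tray's underside. 0 = home (tip 19 mm inside the end wall, in the hole of the insert's end); grows as drawn outward (tray -y), stop at 32 mm; clear of the insert from 20 mm. A sprung ball clicks between 0.5 and 9 mm: 6 to 12 N to pull out or push past it, elsewhere 2 N. Stays where left.
- pin_grip (a point): In the black upright grip block on the outer end of the pin, on its centre plane, 28 mm above the tray's underside. Block 16 mm wide (tray x), 26 mm long (tray y, 13 mm either side of this point), from 6 to 46 mm above the desk. Axes as the tray's; moves with the pin.
- insert_grip (a point): Middle of the insert's handle bar: bar 56 mm long (insert x), 10 mm thick (insert y), from 13 mm below to 12 mm above this point, on two posts over the insert's middle, 88 mm above its underside. With the insert home this point is 92 mm above the tray's underside, 4 mm from the tray's middle toward its pin end. Own z up; own -y points to the vial end.
- insert_base (a point): Centre of the insert's underside; axes as insert_grip. Loose white plastic insert, about 0.35 kg, 84 mm wide (x), 158 mm long (y). Each end has a tongue 18 mm long, 20 mm high from the underside, full width, that fits under the lip, with a 13 mm hole in its end face, centred 10 mm above the underside, for the pin. Between the tongues the body is 42 mm high.
- vial_end (a point): Centre of the floor of the six vial pockets (21 mm square, 22 mm deep, 3 across, 2 lengthwise) in the vial half of the insert: 34.5 mm from the insert's middle along its -y, 20 mm above its underside. The other half has three open channels with two short capped needles fixed in them. Axes as insert_grip.
- vial_1_mid (a point): Glass vial, 18 mm across, 39 mm high, standing loose in an outer corner pocket; point on its axis 18 mm above its foot.
- vial_2_mid (a point): Glass vial, 18 mm across, 36 mm high, standing loose in the pocket beside the handle on the other side; point on its axis 18 mm above its foot.
- cup: Bystander: clear cup with capped tubes, 49 mm across, 66 mm high; origin under its centre.
- tape: Bystander: roll of tape lying flat, 100 mm across, 25 mm high; origin under its centre.
- box: Bystander: open carton of needles, 70 x 100 mm, 109 mm high; origin under its centre.

How it is judged:
By the outcome, as a careful person would: the job done as asked, in the order asked, and still so for the second after the job is handed in, with the robot touching nothing.
It also fails if it takes over 67 s, if anything falls off the work surface, if the arm or the gripper's body presses on something with over 40 N, if the wrist force passes 120 N, or if a joint passes its speed limit or range.

## Working session

There is one attempt and no reset: what is moved stays moved. The work goes in short steps, Python scripts to look and compute and a tool call to move; the robot and the scene stay as the last step left them, time stands still between calls to the robot, and variables do not carry over. Pictures are saved under pics/ and viewed, at most 10 in all, crops included, and the job is handed in when it is done.

Besides the shell and the picture viewer there is one more tool, called after "Call:" as name(argument=value, ...) on one line, values as JSON. carry_out: Moves the arm, as the interface text tells. Its arguments: {"type":"object","properties":{"commands":{"type":"array"},"newtons":{"type":"number"}},"required":["commands"]}

```bash
mkdir -p pics; cat > h.py <<'E'
import numpy as np, cv2
from scipy.spatial.transform import Rotation as R
from cell import robot
def pose():
    s=robot.observe(); T=np.eye(4); T[:3,:3]=R.from_euler('xyz',s['tool_rot']).as_matrix(); T[:3,3]=s['tool_pos']; return T
def shot(n):
    T=pose(); p=robot.read_camera(n); p['n']=n
    p['V']=np.linalg.inv(p['view']) if n!='wrist' else T@np.array(p['T_tool_cam'])
    return p
def save(p,f): cv2.imwrite('pics/'+f,cv2.cvtColor(p['pixels'],cv2.COLOR_RGB2BGR))
def ray(p,uv):
    a=(uv[0]-p['cx'])/p['fx']; b=(uv[1]-p['cy'])/p['fy']
    if p['n']=='wrist':
        r=np.hypot(a,b); k=np.sin(r)/r if r>1e-9 else 1; d=np.array([a*k,-b*k,-np.cos(r)])
    else: d=np.array([a,-b,-1.])
    d=p['V'][:3,:3]@d; return p['V'][:3,3],d/np.linalg.norm(d)
def atz(p,uv,z):
    o,d=ray(p,uv); return o+d*(z-o[2])/d[2]
def tri(L):
    A=np.zeros((3,3));b=np.zeros(3)
    for o,d in L:
        M=np.eye(3)-np.outer(d,d);A+=M;b+=M@o
    x=np.linalg.solve(A,b); return x,[float(np.linalg.norm((np.eye(3)-np.outer(d,d))@(x-o))) for o,d in L]
def proj(p,X):
    c=np.linalg.inv(p['V'])@np.r_[X,1]; a=np.array([c[0],-c[1]]); z=-c[2]
    if p['n']=='wrist':
        n=np.linalg.norm(a); a=a/n*np.arctan2(n,z)
    else: a=a/z
    return a*[p['fx'],p['fy']]+[p['cx'],p['cy']]
E
cat > m.py <<'E'
from h import *
np.set_printoptions(precision=4,suppress=True)
s=robot.observe(); print({k:np.round(v,3) for k,v in s.items()})
P={n:shot(n) for n in('top','side','wrist')}
for n in P: save(P[n],n+'0.png'); print(n,P[n]['V'][:3,3])
for k in ['tray','lip','pin_grip','insert_grip','insert_base','vial_end','vial_1_mid','vial_2_mid','cup','tape','box']:
    L=[]
    for n in P:
        r=robot.tip_of(P[n],k)
        for q in r[:2]: print(k,n,np.round(q['at'],1),round(q['p'],2))
        if r and r[0]['p']>.3: L.append(ray(P[n],r[0]['at']))
    if len(L)>1: x,e=tri(L); print('   ->',x,np.round(e,4))
E
python3 m.py
```

```text
{'time': np.float64(0.0), 'qpos': array([ 1.114,  0.343,  1.525, -0.   ,  1.275, -0.146]), 'qvel': array([ 0.   ,  0.001, -0.   ,  0.   , -0.   , -0.   ]), 'joint_efforts': array([ -0.   , -43.125, -24.422,   0.072,   0.056,  -0.   ]), 'tool_pos': array([0.16 , 0.5  , 0.243]), 'tool_rot': array([-3.14 , -0.   ,  2.831]), 'contact_force': array([-1.058, -0.177,  0.237]), 'torque': array([ 0.012, -0.002,  0.03 ]), 'grip_force': np.float64(0.0), 'opening': np.float64(0.092)}
top [0.2296 0.0016 1.7125]
side [ 0.4124 -0.6459  1.2032]
wrist [0.094  0.5206 0.3843]
tray top [295.7 191.4] 0.95
lip top [274.7 194.3] 0.65
lip side [343.8 189.6] 0.57
   -> [ 0.4457  0.168  -0.1756] [0.0008 0.0008]
pin_grip side [351.3 219.4] 0.4
insert_grip top [292.4 187.4] 0.6
insert_grip top [205.5 180.5] 0.29
insert_grip side [346.5 164. ] 0.96
   -> [0.4426 0.0885 0.0895] [0.0041 0.0041]
insert_base top [296.8 192.7] 0.73
insert_base top [205.3 183.1] 0.62
insert_base side [342.1 184.1] 0.96
   -> [0.4343 0.0773 0.0067] [0.003 0.003]
vial_end top [309.3 197.4] 0.61
vial_end top [307.9 190.1] 0.6
vial_end side [343.9 191.6] 0.71
   -> [0.4275 0.0355 0.0336] [0.0143 0.0143]
vial_1_mid top [311.  198.8] 0.36
vial_1_mid side [336.6 196.5] 0.51
   -> [0.4163 0.0289 0.021 ] [0.0063 0.0063]
vial_2_mid top [302.7 179.1] 0.56
cup top [427.8 197.7] 0.53
cup side [339.2 349.2] 0.57
cup wrist [ 53.9 369.5] 0.69
   -> [ 0.4298 -0.3674  0.0009] [0.0051 0.004  0.0011]
tape top [233.7 222.1] 0.8
tape side [306.3 120.9] 0.8
tape wrist [230.9 312.3] 0.62
   -> [0.3269 0.293  0.001 ] [0.0045 0.0055 0.0034]
box top [207.2 183.1] 0.67
box side [352.7  97.1] 0.59
   -> [0.4621 0.3833 0.0113] [0.0054 0.0054]
```

```bash
python3 -c "
import cv2
a=cv2.imread('pics/top0.png')[130:270,180:340];b=cv2.imread('pics/side0.png')[90:250,260:440]
a=cv2.resize(a,(400,350));b=cv2.resize(b,(400,356))[:350]
import numpy as np;cv2.imwrite('pics/c0.png',np.hstack([a,b]))"
```

```text
(no output)
```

View pics/c0.png

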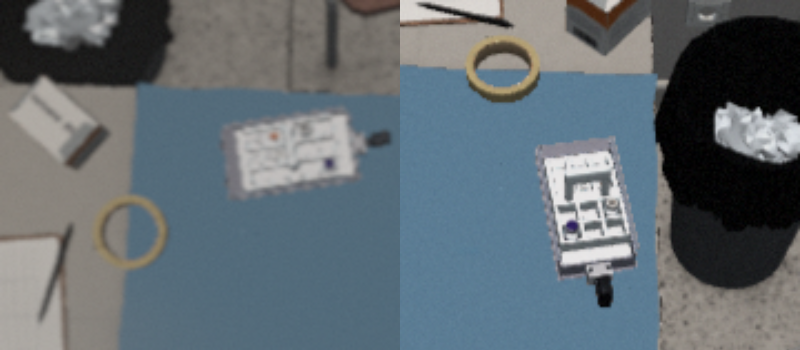

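Call:
carry_out(commands=[[[-0.06,0,0],-0.15,1],[[-0.06,0,0],-0.15,1],[[-0.06,0,0],-0.15,1],[[-0.06,0,0],-0.15,1]])

```text
time: 2.3
tool_pos: [0.3983, 0.4791, 0.2441]
tool_rot: [3.141, 0.0, -2.848]
contact_force: [-0.0, 0.7, -0.0]
opening: 0.0918
grip_force: 0.0
```

```bash
python3 - <<'E'
from h import *
s=robot.observe(); print({k:np.round(v,3) for k,v in s.items() if k in('tool_pos','tool_rot','qpos','time')})
# target over (0.42,0.07,0.30), yaw 98deg
T=pose(); print(T[:3,:3].T@(np.array([.40,.05,.30])-T[:3,3]), T)
t,sd=shot('top'),shot('side')
print('bin',tri([ray(t,(208,138)),ray(sd,(426.5,149))]))
print('T_tool_cam',np.round(np.array(robot.read_camera('wrist')['T_tool_cam']),3))
E
```

```text
{'time': np.float64(2.3), 'qpos': array([ 0.754,  0.525,  1.232,  0.   ,  1.385, -1.11 ]), 'tool_pos': array([0.398, 0.479, 0.244]), 'tool_rot': array([ 3.141,  0.   , -2.848])}
[ 0.12251558 -0.41120383 -0.05606863] [[-9.57225846e-01 -2.89341571e-01  3.67074739e-04  3.98317298e-01]
 [-2.89341386e-01  9.57225849e-01  4.85976480e-04  4.79091015e-01]
 [-4.91986627e-04  3.58979334e-04 -9.99999815e-01  2.44139270e-01]
 [ 0.00000000e+00  0.00000000e+00  0.00000000e+00  1.00000000e+00]]
bin (array([ 0.73641644,  0.48128775, -0.39753007]), [0.03055032660642997, 0.030550326606430124])
T_tool_cam [[-0.     0.967  0.256  0.07 ]
 [ 1.     0.    -0.     0.   ]
 [-0.     0.256 -0.967 -0.141]
 [ 0.     0.     0.     1.   ]]
```

Call:
carry_out(commands=[[[0.0107,-0.049,-0.007],0,1],[[0.0107,-0.049,-0.007],0,1],[[0.0107,-0.049,-0.007],0,1],[[0.0107,-0.049,-0.007],0,1],[[0.0107,-0.049,-0.007],0,1],[[0.0107,-0.049,-0.007],0,1],[[0.0107,-0.049,-0.007],0,1],[[0.0107,-0.049,-0.007],0,1],[[0,0,0],0.172,1],[[0,0,0],0.172,1],[[0,0,0],0.172,1],[[0,0,0],0.172,1],[[0,0,0],0.172,1],[[0,0,0],0.172,1],[[0,0,0],0.172,1],[[0,0,0],0.172,1],[[0,0,0],0.172,1],[[0,0,0],0.172,1]])

```text
time: 4.7
tool_pos: [0.4251, 0.0802, 0.2999]
tool_rot: [3.141, -0.0, 1.705]
contact_force: [-0.8, 0.0, -0.0]
opening: 0.0919
grip_force: 0.0
```

```bash
python3 - <<'E'
from h import *
np.set_printoptions(precision=4,suppress=True)
s=robot.observe(); print({k:np.round(v,3) for k,v in s.items() if k in('tool_pos','tool_rot','qpos','time')})
w=shot('wrist'); save(w,'w1.png')
H={'tray':0,'lip':.0285,'pin_grip':.028,'insert_grip':.092,'insert_base':.004,'vial_end':.024,'vial_1_mid':.042,'vial_2_mid':.042}
for k in H:
    for q in robot.tip_of(w,k)[:2]: print(k,np.round(q['at'],1),round(q['p'],2),atz(w,q['at'],H[k]))
E
```

```text
{'time': np.float64(4.7), 'qpos': array([ 0.009,  0.127,  1.653,  0.   ,  1.362, -0.126]), 'tool_pos': array([0.425, 0.08 , 0.3  ]), 'tool_rot': array([ 3.141, -0.   ,  1.705])}
tray [330.6 167.1] 0.5 [0.4344 0.0778 0.    ]
lip [329.8 119.9] 0.67 [0.4234 0.1451 0.0285]
pin_grip [336.8 249.7] 0.46 [ 0.4592 -0.0367  0.028 ]
insert_grip [334. 182.] 0.64 [0.4366 0.0758 0.092 ]
insert_base [317.9 208.4] 0.69 [0.4242 0.015  0.004 ]
insert_base [331.3 169.3] 0.65 [0.4357 0.0754 0.004 ]
vial_end [332.4 193. ] 0.79 [0.4409 0.0459 0.024 ]
vial_1_mid [315.5 208.4] 0.69 [0.4202 0.0261 0.042 ]
vial_1_mid [334.  183.8] 0.24 [0.4401 0.063  0.042 ]
vial_2_mid [355.  186.7] 0.51 [0.4683 0.0629 0.042 ]
```

View pics/w1.png

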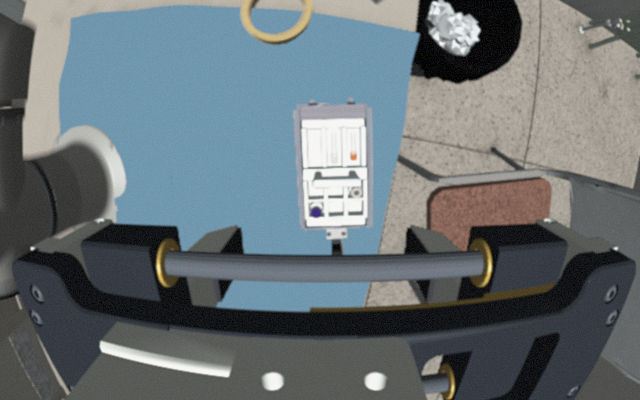

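Call:
carry_out(commands=[[[-0.04,0.006,0.05],0,0.6],[[-0.04,0.006,0.05],0,0.6],[[-0.04,0.006,0.05],-0.045,0.6],[[0,0,0],0,0.6]])

```text
time: 5.65
tool_pos: [0.4581, -0.0351, 0.1506]
tool_rot: [-3.135, -0.003, 1.753]
contact_force: [0.0, -0.1, 1.0]
opening: 0.0574
grip_force: 0.0
```

```bash
cat > look.py <<'E'
from h import *
import sys
np.set_printoptions(precision=4,suppress=True)
s=robot.observe(); print({k:np.round(v,3) for k,v in s.items() if k in('tool_pos','tool_rot','qpos','time')})
w=shot('wrist'); save(w,sys.argv[1])
H={'tray':0,'lip':.0285,'pin_grip':.028,'insert_grip':.092,'insert_base':.004,'vial_end':.024,'vial_1_mid':.042,'vial_2_mid':.042}
for k in sys.argv[2:] or H:
    for q in robot.tip_of(w,k)[:1]: print(k,np.round(q['at'],1),round(q['p'],2),atz(w,q['at'],H[k]))
E
python3 look.py w2.png
```

```text
{'time': np.float64(5.65), 'qpos': array([-0.243,  0.333,  1.827, -0.   ,  0.989, -0.426]), 'tool_pos': array([ 0.458, -0.035,  0.151]), 'tool_rot': array([-3.135, -0.003,  1.753])}
tray [291.3 119. ] 0.26 [0.414  0.0252 0.    ]
pin_grip [326.1 203.5] 0.81 [ 0.4596 -0.0418  0.028 ]
insert_grip [329.1  50.3] 0.6 [0.4397 0.0759 0.092 ]
insert_base [327.5  69.3] 0.71 [0.4389 0.0769 0.004 ]
vial_end [329.6 103.9] 0.93 [0.4467 0.0443 0.024 ]
vial_1_mid [294.6 119.8] 0.9 [0.4213 0.026  0.042 ]
vial_2_mid [358.9  90.9] 0.67 [0.4676 0.0584 0.042 ]
```

View pics/w2.png

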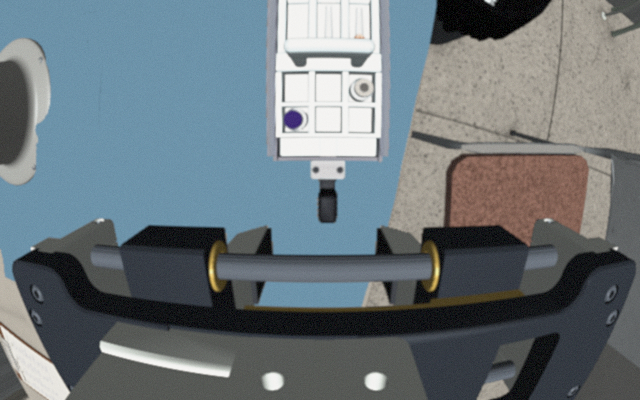

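Call:
carry_out(commands=[[[-0.007,0,0.05],0,0.5],[[0,0,0.05],0,0.5],[[0,0,0.0245],0,0.5],[[0,0,0],0,0],[[0,0,0],0,0],[[0,0,0],0,0],[[0,0,0],0,0]], newtons=25)

```text
time: 6.98
tool_pos: [0.4614, -0.0407, 0.0305]
tool_rot: [3.14, 0.001, 1.756]
contact_force: [-2.1, -1.6, 5.6]
opening: 0.0158
grip_force: 25.0
```

```bash
python3 - <<'E'
from h import *
s=robot.observe(); print({k:np.round(v,4) for k,v in s.items()})
w=shot('wrist'); save(w,'w3.png')
E
```

```text
{'time': np.float64(6.975), 'qpos': array([-2.5360e-01,  5.3450e-01,  1.9396e+00, -1.0000e-04,  6.6580e-01,
       -4.3830e-01]), 'qvel': array([-0.0023,  0.0013,  0.0011,  0.0021, -0.0007,  0.0021]), 'joint_efforts': array([  0.5508, -39.8324, -13.5217,   0.0651,  -0.3836,  -0.1903]), 'tool_pos': array([ 0.4614, -0.0407,  0.0305]), 'tool_rot': array([3.1400e+00, 8.0000e-04, 1.7556e+00]), 'contact_force': array([-2.0689, -1.5981,  5.5637]), 'torque': array([-0.2221,  0.396 , -0.1471]), 'grip_force': np.float64(24.997), 'opening': np.float64(0.0158)}
```

View pics/w3.png

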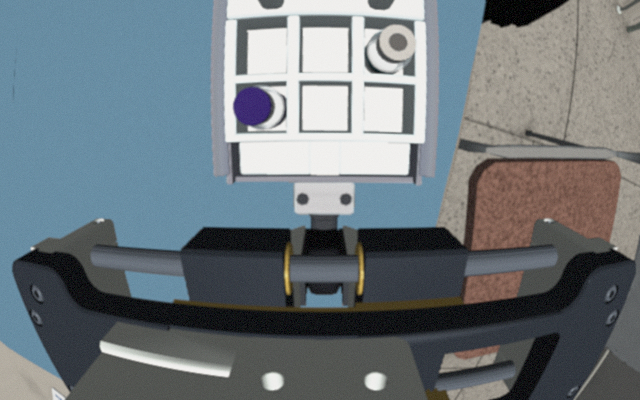

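Call:
carry_out(commands=[[[-0.008,0,0],0,0],[[-0.01,0,0],0,0],[[-0.01,0,0],0,0],[[-0.001,0,0],0,0],[[0,0,0],0,0],[[0,0,0],0,0]], newtons=40)

```text
time: 7.78
tool_pos: [0.4666, -0.0694, 0.0305]
tool_rot: [3.14, 0.001, 1.755]
contact_force: [-2.3, -2.0, 7.2]
opening: 0.016
grip_force: 40.0
```

```bash
python3 - <<'E'
from h import *
np.set_printoptions(precision=4,suppress=True)
s=robot.observe(); print({k:np.round(v,4) for k,v in s.items()})
w=shot('wrist'); save(w,'w4.png')
g=cv2.cvtColor(w['pixels'],cv2.COLOR_RGB2GRAY)
for k,z in (('pin_grip',.028),('vial_end',.024),('vial_1_mid',.042),('vial_2_mid',.042),('insert_grip',.092)):
    for q in robot.tip_of(w,k)[:1]: print(k,np.round(q['at'],1),round(q['p'],2),atz(w,q['at'],z))
im=cv2.imread('pics/w4.png'); cv2.imwrite('pics/w4c.png',cv2.resize(im[0:200,170:480],(775,500)))
E
```

```text
{'time': np.float64(7.775), 'qpos': array([-0.3102,  0.5448,  1.9161, -0.0003,  0.6792, -0.4946]), 'qvel': array([ 0.0025,  0.0014, -0.0007, -0.0009, -0.0005, -0.0008]), 'joint_efforts': array([  1.1755, -39.9121, -13.683 ,   0.3618,  -0.5208,  -0.1472]), 'tool_pos': array([ 0.4666, -0.0694,  0.0305]), 'tool_rot': array([3.1404, 0.0009, 1.7554]), 'contact_force': array([-2.3373, -2.0005,  7.1753]), 'torque': array([-0.2883,  0.5375, -0.1466]), 'grip_force': np.float64(39.9949), 'opening': np.float64(0.016)}
pin_grip [317.5 257.8] 0.7 [ 0.4628 -0.0717  0.028 ]
vial_end [324.5  22.9] 0.92 [0.4449 0.0435 0.024 ]
vial_1_mid [262.9  40.3] 0.62 [0.4218 0.0263 0.042 ]
```

View pics/w4c.png

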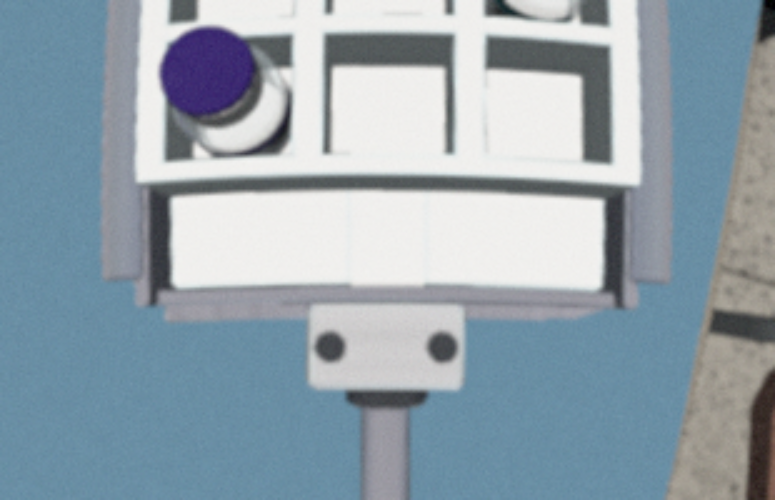

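```bash
python3 - <<'E'
from h import *
np.set_printoptions(precision=4,suppress=True)
w=shot('wrist')
f=lambda u,v,z:atz(w,(170+u/2.5,v/2.5),z)[:2]
for n,z,a,b in (('bodyend',.046,(140,184),(638,184)),('tongue_end_top',.024,(172,288),(603,290)),('blockouter',.026,(309,388),(463,388)),('blockinner',.026,(310,305),(465,305)),('rimcorners',.039,(104,279),(669,281))):
    A,B=f(*a,z),f(*b,z); d=B-A; print(n,A,B,'len',np.linalg.norm(d),'ang',np.degrees(np.arctan2(d[1],d[0])),'mid',(A+B)/2)
E
```

```text
bodyend [0.4099 0.0097] [0.4907 0.0249] len 0.08223628225723781 ang 10.673381006305792 mid [0.4503 0.0173]
tongue_end_top [ 0.4125 -0.0077] [0.4945 0.0072] len 0.0833443327265519 ang 10.341105179151626 mid [ 0.4535 -0.0003]
blockouter [ 0.4424 -0.0223] [ 0.4711 -0.017 ] len 0.029207162152255384 ang 10.570287521768657 mid [ 0.4567 -0.0197]
blockinner [ 0.4399 -0.0068] [ 0.4684 -0.0015] len 0.02897526782295114 ang 10.603803766852785 mid [ 0.4541 -0.0041]
rimcorners [ 0.4037 -0.0072] [0.502  0.0108] len 0.09992241176339761 ang 10.39443688113659 mid [0.4528 0.0018]
```

Call:
carry_out(commands=[[[0,0,0],0,0.5],[[0,0,0],0,0.5],[[0,0,-0.06],0,0.8],[[0,0,-0.06],0,0.8],[[0,0,-0.02],0,0.8]])

```text
time: 8.75
tool_pos: [0.4677, -0.0693, 0.1729]
tool_rot: [3.136, 0.003, 1.756]
contact_force: [-0.6, -0.3, 0.2]
opening: 0.0611
grip_force: 0.0
```

Call:
carry_out(commands=[[[0.05,0,0],0,0.85],[[0.05,-0.001,0],0,0.85],[[0.05,0,0],0.002,0.85],[[0,0,0.02],0,0.85],[[0,0,0],0,0.85]])

```text
time: 9.38
tool_pos: [0.4367, 0.0788, 0.1486]
tool_rot: [-3.139, -0.001, 1.755]
contact_force: [-0.2, -0.8, -0.1]
opening: 0.078
grip_force: 0.0
```

```bash
python3 look.py w5.png insert_grip vial_end lip
```

```text
{'time': np.float64(9.375), 'qpos': array([ 0.006,  0.308,  1.873,  0.   ,  0.963, -0.179]), 'tool_pos': array([0.437, 0.079, 0.149]), 'tool_rot': array([-3.139, -0.001,  1.755])}
insert_grip [329.1 224.9] 0.92 [0.4397 0.0761 0.092 ]
vial_end [326.7 232.9] 0.68 [0.4446 0.0438 0.024 ]
lip [326.4 117.2] 0.6 [0.425  0.1463 0.0285]
```

View pics/w5.png

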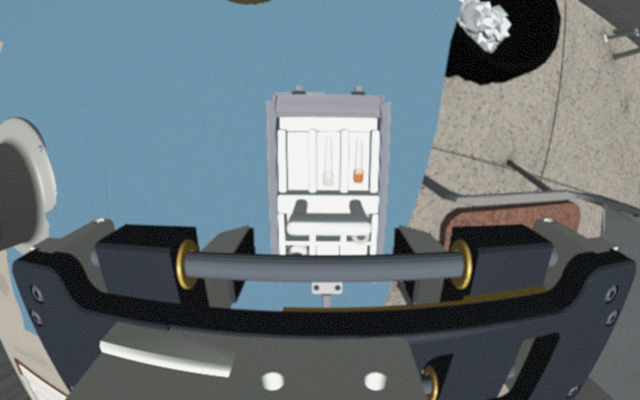

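Call:
carry_out(commands=[[[-0.002,0.002,0.03],0,0.85],[[0,0,0.0285],0,0.85],[[0,0,0],0,0.85],[[0,0,0],0,0.5],[[0,0,0],0,0.5],[[0,0,0],0,0.5],[[0,0,0],0,0.5]], newtons=30)

```text
time: 10.45
tool_pos: [0.4402, 0.0766, 0.0919]
tool_rot: [3.141, 0.0, 1.754]
contact_force: [-2.7, -1.5, 6.8]
opening: 0.056
grip_force: 30.0
```

```bash
python3 - <<'E'
from h import *
s=robot.observe(); print({k:np.round(v,4) for k,v in s.items()})
C=np.array([.4383,.0814]); a=.1833
d=np.array(s['tool_pos'][:2])-C; print('tray xy of tcp',d@[np.cos(a),np.sin(a)],d@[-np.sin(a),np.cos(a)])
import math
for t in (.03,.06,.09,.12,.15,.175,.19):
  print(t, 'dy_from_corner',79*math.cos(t)*-1+88*math.sin(t)+79,'dz',79*math.sin(t)+88*math.cos(t)-88)
E
```

```text
{'time': np.float64(10.45), 'qpos': array([ 6.0000e-04,  4.0130e-01,  1.9325e+00, -3.0000e-04,  8.0680e-01,
       -1.8240e-01]), 'qvel': array([-0.0013, -0.0005,  0.0002, -0.0013,  0.0005, -0.0005]), 'joint_efforts': array([ 3.70600e-01, -3.61908e+01, -1.66010e+01,  3.18000e-01,
       -6.44500e-01, -2.60000e-03]), 'tool_pos': array([0.4402, 0.0766, 0.0919]), 'tool_rot': array([3.1406e+00, 4.0000e-04, 1.7540e+00]), 'contact_force': array([-2.7459, -1.4709,  6.8348]), 'torque': array([-0.2413,  0.4798,  0.0536]), 'grip_force': np.float64(30.001), 'opening': np.float64(0.056)}
tray xy of tcp 0.0010171416230878205 -0.00508714638091596
0.03 dy_from_corner 2.6751513516496033 dz 2.3300474859080538
0.06 dy_from_corner 5.418989915309993 dz 4.578804026174097
0.09 dy_from_corner 8.229046421477435 dz 6.74424589169837
0.12 dy_from_corner 11.102792008969473 dz 8.82442433096486
0.15 dy_from_corner 14.037640500729395 dz 10.817467323786062
0.175 dy_from_corner 16.5281195347467 dz 12.410478293528229
0.19 dy_from_corner 18.04124818366769 dz 13.336225393463337
```

Call:
carry_out(commands=[[[0.003,0,-0.002],0,0.5],[[0.0025,0,-0.002],0,0.5],[[0.0025,0,-0.002],0,0.5],[[0.0025,0,-0.002],0,0.5],[[0.0025,0,-0.002],0,0.5],[[0,0,0],0,0.5]])

```text
time: 11.2
tool_pos: [0.4382, 0.0884, 0.1016]
tool_rot: [3.14, 0.002, 1.755]
contact_force: [-0.3, -8.4, 1.9]
opening: 0.0557
grip_force: 30.0
```

```bash
cat > st.py <<'E'
from h import *
s=robot.observe(); C=np.array([.4383,.0814]); a=.1833
X=np.array([[np.cos(a),np.sin(a)],[-np.sin(a),np.cos(a)]])
p=np.array(s['tool_pos'])
print('t',s['time'],'tray xyz mm',np.round(np.r_[X@(p[:2]-C),p[2]]*1000,1),'rot',np.round(s['tool_rot'],3),'F tray',np.round(np.r_[X@np.array(s['contact_force'])[:2],s['contact_force'][2]],1),'tq',np.round(X@np.array(s['torque'])[:2],2),'grip',s['opening'],s['grip_force'],'q6',s['qpos'][5])
E
python3 st.py; python3 look.py w6.png insert_grip vial_end lip insert_base
```

```text
t 11.2 tray xyz mm [  1.2   6.9 101.6] rot [3.140e+00 2.000e-03 1.755e+00] F tray [-1.8 -8.2  1.9] tq [-1.57  0.37] grip 0.0556759993229036 30.000391602516174 q6 -0.1532114475583231
{'time': np.float64(11.2), 'qpos': array([ 0.029,  0.385,  1.922, -0.003,  0.833, -0.153]), 'tool_pos': array([0.438, 0.088, 0.102]), 'tool_rot': array([3.14 , 0.002, 1.755])}
insert_grip [323.3 256.8] 0.95 [0.4379 0.0837 0.092 ]
vial_end [322.4 270.8] 0.65 [0.4455 0.0385 0.024 ]
lip [319.4 128.6] 0.68 [0.4234 0.1471 0.0285]
insert_base [324.3 223.4] 0.73 [0.4409 0.0714 0.004 ]
```

Call:
carry_out(commands=[[[0.0025,0,-0.002],0,0.5],[[0.0025,0,-0.002],0,0.5],[[0.001,0,-0.001],0,0.5],[[0,0,0],0,0.5]])

```text
time: 11.95
tool_pos: [0.4372, 0.0942, 0.1066]
tool_rot: [3.14, 0.003, 1.755]
contact_force: [-0.1, -7.8, 1.4]
opening: 0.0555
grip_force: 30.0
```

```bash
python3 st.py; python3 - <<'E'
from h import *
w=shot('side'); save(w,'s1.png'); c=w['pixels'][120:250,300:400]
t=shot('wrist')['pixels'][80:400,220:430]
o=np.hstack([cv2.resize(c,(385,500)),cv2.resize(t,(328,500))]); cv2.imwrite('pics/c1.png',o[:,:,::-1])
E
```

```text
t 11.95 tray xyz mm [  1.2  12.8 106.6] rot [3.140e+00 3.000e-03 1.755e+00] F tray [-1.5 -7.7  1.4] tq [-1.69  0.27] grip 0.055491223549562055 30.00025749206543 q6 -0.1397383719823199
```

View pics/c1.png

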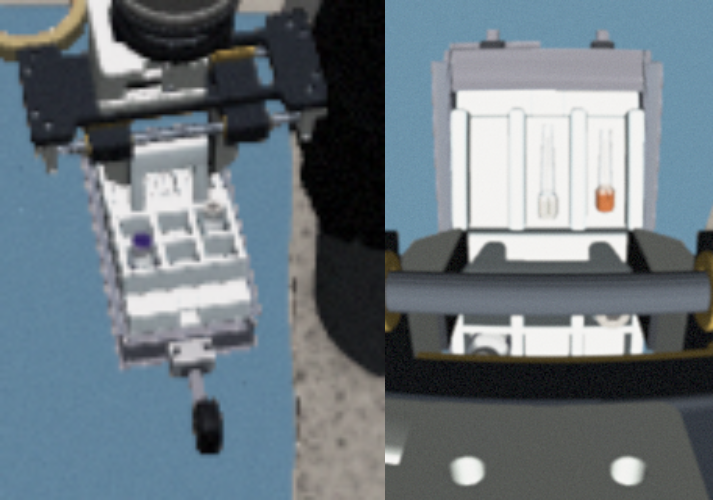

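Call:
carry_out(commands=[[[-0.004,0,0],0,0.5],[[-0.004,0,0],0,0.5],[[-0.004,0,0],0,0.5],[[-0.004,0,0],0,0.5],[[-0.004,0,0],0,0.5],[[-0.002,0,0],0,0.5],[[0,0,0],0,0.5]])

```text
time: 12.92
tool_pos: [0.4406, 0.0736, 0.1059]
tool_rot: [3.142, -0.0, 1.753]
contact_force: [0.1, -0.5, -3.2]
opening: 0.0557
grip_force: 30.0
```

```bash
python3 st.py
```

```text
t 12.925 tray xyz mm [  0.9  -8.1 105.9] rot [ 3.142 -0.     1.753] F tray [ 0.  -0.6 -3.2] tq [-0.01  0.07] grip 0.055688568801768694 29.99956101179123 q6 -0.18915060385185556
```

Call:
carry_out(commands=[[[0,0,-0.005],0,0.5],[[0,0,-0.01],0,0.5],[[0,0,-0.015],0,0.5]])

```text
time: 13.3
tool_pos: [0.4405, 0.0738, 0.1366]
tool_rot: [-3.141, -0.0, 1.754]
contact_force: [0.4, 0.6, -3.4]
opening: 0.0556
grip_force: 30.0
```

```bash
python3 st.py
```

```text
t 13.3 tray xyz mm [  0.8  -7.8 136.6] rot [-3.141 -0.     1.754] F tray [ 0.5  0.5 -3.4] tq [-0.06  0.06] grip 0.05563694567444088 29.99946266412735 q6 -0.1891209241868997
```

Call:
carry_out(commands=[[[0,0,-0.03],0,0.5],[[0,0,-0.02],0,0.5]])

```text
time: 13.55
tool_pos: [0.4409, 0.0739, 0.1879]
tool_rot: [3.14, 0.0, 1.754]
contact_force: [-0.3, -0.2, -3.1]
opening: 0.0555
grip_force: 30.0
```

Call:
carry_out(commands=[[[0,0,0],0.06,0.5],[[0,0,0],0.12,0.5],[[0,0,0],0.1854,0.5],[[0,0,0],0.1854,0.5],[[0,0,0],0.1854,0.5],[[0,0,0],0.1854,0.5],[[0,0,0],0.1854,0.5],[[0,0,0],0.1854,0.5],[[0,0,0],0.1854,0.5],[[0,0,0],0.1854,0.5],[[0,0,0],0.1854,0.5],[[0,0,0],0.1854,0.5],[[0,0,0],0.1854,0.5],[[0,0,0],0.1854,0.5],[[0,0,0],0.1854,0.5],[[0,0,0],0.1854,0.5],[[0,0,0],0.1854,0.5],[[0,0,0],0.12,0.5],[[0,0,0],0.06,0.5],[[0,0,0],0,0.5]])

```text
time: 16.05
tool_pos: [0.4406, 0.0738, 0.1865]
tool_rot: [-3.141, -0.0, -1.386]
contact_force: [-0.2, 0.7, -3.6]
opening: 0.0558
grip_force: 30.0
```

```bash
python3 st.py; python3 - <<'E'
from h import *
w=shot('side'); save(w,'s2.png'); c=w['pixels'][100:250,280:420]
t=shot('wrist'); save(t,'w7.png')
o=np.hstack([cv2.resize(c,(330,354)),cv2.resize(t['pixels'][:300],(470,354))]); cv2.imwrite('pics/c2.png',o[:,:,::-1])
for k in('insert_grip','insert_base','vial_end','vial_1_mid','vial_2_mid'):
  L=[]
  for p in(w,t):
    r=robot.tip_of(p,k)
    if r: print(k,p['n'],np.round(r[0]['at']),round(r[0]['p'],2)); L.append(ray(p,r[0]['at']))
  if len(L)>1: print(tri(L))
E
```

```text
t 16.05 tray xyz mm [  0.9  -7.9 186.5] rot [-3.141 -0.    -1.386] F tray [-0.1  0.7 -3.6] tq [0.01 0.11] grip 0.05583770832746546 29.999915063381195 q6 2.951265641434155
insert_grip side [346. 148.] 0.71
insert_grip wrist [322. 263.] 0.87
(array([0.44051869, 0.08056687, 0.17789266]), [0.0013669714856866535, 0.0013669714856867196])
insert_base side [340. 160.] 0.78
insert_base wrist [323. 229.] 0.71
(array([0.43364471, 0.09175447, 0.10074702]), [0.0033806903040374896, 0.003380690304037398])
vial_end side [338. 146.] 0.95
vial_end wrist [324. 276.] 0.7
(array([0.42666686, 0.13121055, 0.10724225]), [0.0030227859924612907, 0.0030227859924613454])
vial_1_mid side [351. 138.] 0.46
vial_1_mid wrist [285. 304.] 0.86
(array([0.45798518, 0.19642714, 0.05852573]), [0.0013301036602727165, 0.0013301036602727041])
vial_2_mid wrist [358. 271.] 0.64
```

View pics/c2.png

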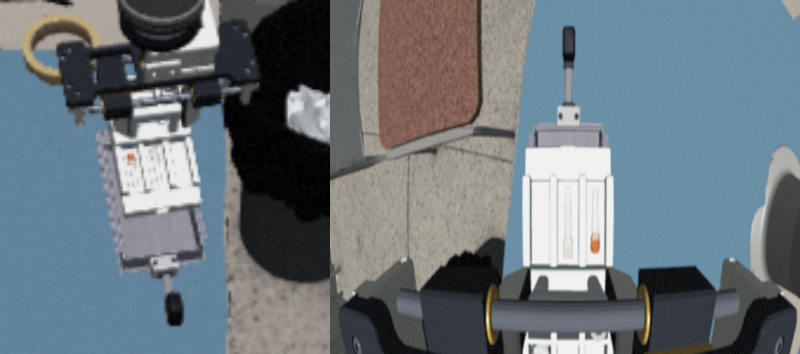

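Call:
carry_out(commands=[[[0.013,0,0],0,0.5],[[0.013,0,0.01],0,0.5],[[0,0,0.02],0,0.5],[[0,0,0.02],0,0.5],[[0,0,0.004],0,0.5],[[0,0,0.004],0,0.5],[[0,0,0.004],0,0.5],[[0,0,0],0,0.5]])

```text
time: 17.65
tool_pos: [0.4461, 0.0489, 0.1256]
tool_rot: [-3.139, 0.001, -1.387]
contact_force: [-2.0, 4.6, 8.1]
opening: 0.0562
grip_force: 30.0
```

```bash
python3 st.py
```

```text
t 17.65 tray xyz mm [  1.8 -33.4 125.6] rot [-3.139e+00  1.000e-03 -1.387e+00] F tray [-1.1  4.8  8.1] tq [0.69 0.46] grip 0.05617237704262864 30.001267790794373 q6 2.8941846569201344
```

Call:
carry_out(commands=[[[0,0,0.003],0,0.5],[[0,0,0.003],0,0.5],[[0,0,0.003],0,0.5],[[0,0,0],0,0.5]])

```text
time: 18.15
tool_pos: [0.446, 0.051, 0.1182]
tool_rot: [-3.137, 0.004, -1.387]
contact_force: [-8.0, 18.1, 26.9]
opening: 0.056
grip_force: 30.0
```

```bash
python3 st.py;  python3 - <<'E'
from h import *
w=shot('side'); save(w,'s3.png'); c=w['pixels'][120:240,290:410]
t=shot('wrist'); save(t,'w8.png')
o=np.hstack([cv2.resize(c,(330,330)),cv2.resize(t['pixels'][:300],(460,330))]); cv2.imwrite('pics/c3.png',o[:,:,::-1])
E
```

```text
t 18.15 tray xyz mm [  2.  -31.3 118.2] rot [-3.137  0.004 -1.387] F tray [-4.6 19.3 26.9] tq [2.86 1.06] grip 0.05596145831989578 30.003576278686523 q6 2.8938272548923583
```

View pics/c3.png

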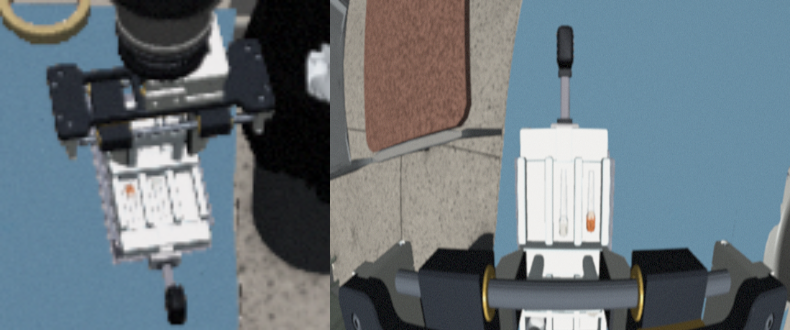

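Call:
carry_out(commands=[[[-0.004,0,0],0,0.5],[[-0.004,0,0],0,0.5],[[-0.004,0,0.001],0,0.5],[[0,0,0],0,0.5]])

```text
time: 18.75
tool_pos: [0.4436, 0.0602, 0.1141]
tool_rot: [-3.14, 0.0, -1.387]
contact_force: [1.0, 1.3, 2.5]
opening: 0.0556
grip_force: 30.0
```

```bash
python3 st.py
```

```text
t 18.75 tray xyz mm [  1.3 -21.8 114.1] rot [-3.14   0.    -1.387] F tray [1.2 1.1 2.5] tq [-0.06 -0.15] grip 0.055635833641345306 30.00030219554901 q6 2.920696904596284
```

Call:
carry_out(commands=[[[-0.004,0,0.002],0,0.5],[[-0.004,0,0.0025],0,0.5],[[-0.003,0,0.0025],0,0.5],[[-0.003,0,0.0025],0,0.5],[[0,0,0],0,0.5]])

```text
time: 19.38
tool_pos: [0.4402, 0.074, 0.1041]
tool_rot: [3.141, 0.0, -1.387]
contact_force: [0.3, -1.3, -0.7]
opening: 0.056
grip_force: 30.0
```

```bash
python3 st.py;  python3 - <<'E'
from h import *
w=shot('side'); save(w,'s4.png'); t=shot('wrist'); save(t,'w9.png'); tp=shot('top')
for k in('insert_grip','insert_base','vial_end','vial_2_mid','vial_1_mid'):
  L=[]
  for p in(w,t,tp):
    r=robot.tip_of(p,k)
    if r: print(k,p['n'],np.round(r[0]['at'],1),round(r[0]['p'],2)); L.append(ray(p,r[0]['at']))
  if len(L)>1: print(tri(L[:2]))
E
```

```text
t 19.375 tray xyz mm [  0.6  -7.6 104.1] rot [ 3.141  0.    -1.387] F tray [ 0.1 -1.3 -0.7] tq [-0.34  0.16] grip 0.055993470349008756 29.99988555908203 q6 2.9519318951516667
insert_grip side [344.7 160.8] 0.87
insert_grip wrist [324.  269.2] 0.75
insert_grip top [292.7 188.3] 0.5
(array([0.44135086, 0.05772084, 0.14998347]), [0.0015260296817928409, 0.0015260296817928372])
insert_base side [344.  184.1] 0.74
insert_base wrist [322.7 199.6] 0.72
insert_base top [300.3 189.9] 0.65
(array([0.4417843 , 0.06460297, 0.02913361]), [0.00014896164461952242, 0.00014896164461960295])
vial_end side [338.9 168.3] 0.63
vial_end wrist [326.5 250.5] 0.84
vial_end top [289.4 192.3] 0.59
(array([0.43075458, 0.09264827, 0.05936702]), [0.004119673195471215, 0.004119673195471249])
vial_2_mid wrist [358.4 250.5] 0.64
vial_1_mid wrist [289.1 278.5] 0.65
vial_1_mid top [291.8 187.8] 0.74
(array([0.44560605, 0.091314  , 0.09688391]), [0.009539464882199526, 0.009539464882199686])
```

Call:
carry_out(commands=[[[-0.001,0,0.0015],0,0.5],[[-0.001,0,0.001],0,0.5],[[0,0,0],0,0.5]])

```text
time: 20.65
tool_pos: [0.4402, 0.0759, 0.102]
tool_rot: [-3.141, 0.0, -1.387]
contact_force: [-1.7, 1.2, 3.0]
opening: 0.0557
grip_force: 30.0
```

```bash
python3 st.py;  python3 - <<'E'
from h import *
t=shot('wrist'); save(t,'w10.png')
for k in('insert_base','vial_end','insert_grip'):
    r=robot.tip_of(t,k); print(k,np.round(r[0]['at'],1),round(r[0]['p'],2))
C=np.array([.4383,.0814]);d=np.array([-.1822,.9833])
hy,hz=-.0065,.1025
for th in(.1,.14,.18,.22):
    f=lambda by,bz:proj(t,np.r_[C+d*(hy+by*np.cos(th)+(bz-.088)*np.sin(th)),hz+(bz-.088)*np.cos(th)-by*np.sin(th)])
    print(th,'base',f(0,0),'vialend',f(.0345,.02),'pin-end tongue top edge',f(-.079,.02),'body edge',f(-.061,.042),'grip',f(0,.088))
cv2.imwrite('pics/c4.png',cv2.resize(t['pixels'][60:310,220:430],(630,600)[:2] if 0 else (504,600))[:,:,::-1])
E
```

```text
t 20.65 tray xyz mm [  0.9  -5.7 102. ] rot [-3.141  0.    -1.387] F tray [-1.5  1.5  3. ] tq [0.12 0.51] grip 0.05569097314926938 29.99989539384842 q6 2.9563240059590044
insert_base [326.4 197.8] 0.92
vial_end [323.6 245.5] 0.84
insert_grip [323.1 270.6] 0.7
0.1 base [323.58893046 195.18063831] vialend [323.57553478 247.7937227 ] pin-end tongue top edge [323.60892937  89.79888352] body edge [323.59528856 121.26007089] grip [323.55372908 255.99260734]
0.14 base [323.58978787 190.85516707] vialend [323.5764696  243.73715894] pin-end tongue top edge [323.60922143  85.71416425] body edge [323.59516705 118.6574468 ] grip [323.55372908 255.99260734]
0.18 base [323.59062602 186.55061118] vialend [323.57739162 239.68515239] pin-end tongue top edge [323.60945102  81.70023413] body edge [323.59497852 116.16488757] grip [323.55372908 255.99260734]
0.22 base [323.59144393 182.26871912] vialend [323.57830038 235.63923229] pin-end tongue top edge [323.60961367  77.76232507] body edge [323.59471925 113.78952503] grip [323.55372908 255.99260734]
```

View pics/c4.png

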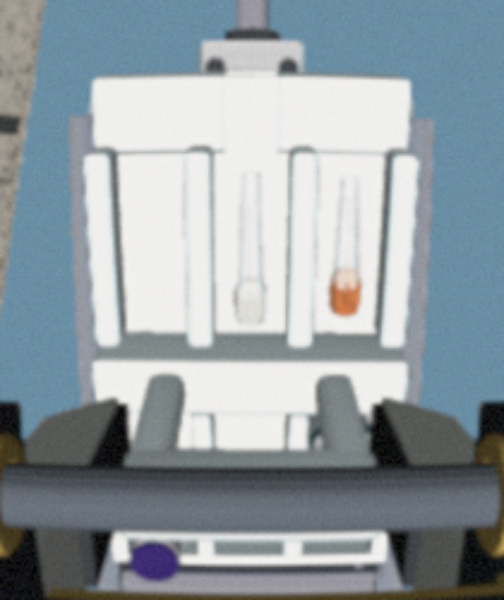

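```bash
python3 - <<'E'
from h import *
from scipy.optimize import least_squares
t=shot('wrist')
C=np.array([.4383,.0814]);d=np.array([-.1822,.9833]);e=np.array([.9833,.1822])
M=[(.042,-.079,.02,92,79),(-.042,-.079,.02,412,79),(.042,-.061,.042,84,155),(-.042,-.061,.042,418,157),(.042,.061,.042,112,566),(-.042,.061,.042,388,566)]
def P(p,x,y,z):
    hx,hy,hz,th=p
    return proj(t,np.r_[C+d*(hy+y*np.cos(th)+(z-.088)*np.sin(th))+e*(hx+x),hz+(z-.088)*np.cos(th)-y*np.sin(th)])
for S in (M,M[:4]):
    r=least_squares(lambda p:np.concatenate([P(p,*m[:3])-np.array([220+m[3]/2.4,60+m[4]/2.4]) for m in S]),[0,-.006,.102,.12],x_scale=[.01,.01,.01,.1])
    print(np.round(r.x,4),np.round(r.fun,1))
E
```

```text
[-0.0007 -0.0058  0.1038  0.0892] [ 1.2  0.5 -2.   0.6 -2.   0.1  2.2 -0.7  0.5 -0.2  0.1 -0.3]
[-0.0008 -0.003   0.098   0.1482] [ 1.6 -0.5 -2.1 -0.3 -1.1  0.8  1.6  0. ]
```

```bash
python3 - <<'E'
from h import *
t=shot('wrist')
C=np.array([.4383,.0814]);d=np.array([-.1822,.9833]);e=np.array([.9833,.1822])
for n,x,y,z in(('blk outer L',.015,-.103,.026),('blk outer R',-.015,-.103,.026),('rimL',.05,-.083,.039),('rimR',-.05,-.083,.039),('wall top',.0,-.086,.028),('pin grip',0,-.1535,.046)):
    q=proj(t,np.r_[C+d*y+e*x,z]); print(n,np.round((q-[220,60])*2.4),np.round(q))
r=robot.tip_of(t,'pin_grip'); print(r[:1]); print(proj(t,np.r_[C-d*.1535,.028]))
E
```

```text
blk outer L [197.  40.] [302.  76.]
blk outer R [301.  40.] [345.  76.]
rimL [ 68. 110.] [248. 106.]
rimR [430. 110.] [399. 106.]
wall top [249.  96.] [324. 100.]
pin grip [ 249. -147.] [324.  -1.]
[{'at': [323.7, 4.6], 'p': 0.85}]
[323.6095427    7.73901149]
```

```bash
python3 - <<'E'
from h import *
from scipy.optimize import least_squares
t=shot('wrist')
C=np.array([.4383,.0814]);d=np.array([-.1822,.9833]);e=np.array([.9833,.1822])
M=[(.042,-.079,.02,92,79),(-.042,-.079,.02,412,79),(.042,-.061,.042,84,155),(-.042,-.061,.042,418,157),(.042,.061,.042,112,566),(-.042,.061,.042,388,566),(0,0,.088,(323.1-220)*2.4,(270.6-60)*2.4),(0,0.0345,.02,(323.6-220)*2.4,(245.5-60)*2.4),(0,0,0,(326.4-220)*2.4,(197.8-60)*2.4)]
def W(p,x,y,z):
    hx,hy,hz,th=p
    return np.r_[C+d*(hy+y*np.cos(th)+(z-.088)*np.sin(th))+e*(hx+x),hz+(z-.088)*np.cos(th)-y*np.sin(th)]
def res(p,S): return np.concatenate([proj(t,W(p,*m[:3]))-np.array([220+m[3]/2.4,60+m[4]/2.4]) for m in S])
for S in(M[:6],M):
  for th in(.05,.09,.13,.17):
    def full(q):
        hy=q[1]; s=(-.083-hy+.088*np.sin(th))/np.cos(th); return [q[0],hy,.028+.088*np.cos(th)+s*np.sin(th),th]
    r=least_squares(lambda q:res(full(q),S),[0,-.003]); print('wall',th,np.round(full(r.x),4),round(r.cost,1),np.round(r.fun[1::2],1))
  r=least_squares(lambda p:res(p,S),[0,-.006,.102,.12],x_scale=[.01,.01,.01,.1]); print('free',np.round(r.x,4),round(r.cost,1),np.round(r.fun[1::2],1))
E
```

```text
wall 0.05 [-0.0006 -0.009   0.1124  0.05  ] 80.1 [-1.3 -1.2 -2.4 -3.1  6.6  6.5]
wall 0.09 [-0.0006 -0.0062  0.1094  0.09  ] 33.8 [-1.  -0.9 -0.6 -1.3  3.4  3.3]
wall 0.13 [-0.0006 -0.0037  0.1064  0.13  ] 19.0 [-0.6 -0.6  1.2  0.4 -0.  -0.1]
wall 0.17 [-0.0006 -0.0012  0.1033  0.17  ] 36.7 [-0.3 -0.3  2.9  2.1 -3.5 -3.6]
free [-0.0007 -0.0058  0.1037  0.0892] 7.9 [ 0.5  0.6  0.1 -0.7 -0.2 -0.3]
wall 0.05 [-0.0005 -0.0089  0.1124  0.05  ] 191.9 [-1.1 -1.  -2.2 -3.   6.7  6.7 -9.9 10.3  3.4]
wall 0.09 [-0.0005 -0.0061  0.1094  0.09  ] 97.7 [-0.7 -0.6 -0.3 -1.   3.5  3.5 -7.6  7.8  1.4]
wall 0.13 [-0.0005 -0.0034  0.1063  0.13  ] 52.4 [-0.2 -0.1  1.7  0.9  0.3  0.2 -5.6  5.2 -0.5]
wall 0.17 [-0.0005 -0.0007  0.1032  0.17  ] 55.9 [ 0.4  0.5  3.7  2.9 -3.  -3.1 -3.9  2.6 -2.5]
free [-0.0005 -0.0022  0.1053  0.1493] 47.8 [-0.1 -0.   2.6  1.8 -1.1 -1.1 -4.4  4.1 -1.5]
```

Call:
carry_out(commands=[[[-0.002,0,0.001],0,0.5],[[-0.002,0,0],0,0.5],[[-0.002,0,0],0,0.5],[[-0.002,0,0],0,0.5],[[-0.002,0,0],0,0.5],[[-0.002,0,0],0,0.5],[[0,0,0],0,0.5]])

```text
time: 21.92
tool_pos: [0.4385, 0.0865, 0.1012]
tool_rot: [-3.141, -0.002, -1.386]
contact_force: [0.6, -8.9, 2.3]
opening: 0.0557
grip_force: 30.0
```

```bash
python3 st.py
```

```text
t 21.925 tray xyz mm [  1.1   5.  101.2] rot [-3.141e+00 -2.000e-03 -1.386e+00] F tray [-1.1 -8.8  2.3] tq [-1.56  0.31] grip 0.05573018856379234 30.006208419799805 q6 2.9833049983768913
```

Call:
carry_out(commands=[[[-0.002,0,0],0,0.5],[[-0.002,0,0],0,0.5],[[0,0,0],0,0.5]])

```text
time: 22.3
tool_pos: [0.4382, 0.0895, 0.102]
tool_rot: [-3.14, -0.004, -1.386]
contact_force: [-0.8, -14.6, 12.1]
opening: 0.0556
grip_force: 30.0
```

```bash
python3 st.py; cat > fit.py <<'E'
from h import *
from scipy.optimize import least_squares
t=shot('wrist'); im=t['pixels']; import sys
C=np.array([.4383,.0814]);d=np.array([-.1822,.9833]);e=np.array([.9833,.1822])
hsv=cv2.cvtColor(im,cv2.COLOR_RGB2HSV); white=((hsv[:,:,2]>205)&(hsv[:,:,1]<30))
for c in(300,312,324,336,348):
    col=im[40:310,c].astype(int).mean(1); g=np.diff(cv2.GaussianBlur(im[:,c-2:c+3].mean((1,2)).reshape(-1,1).astype(np.float32),(1,5),0).ravel())
    idx=[i for i in range(45,300) if abs(g[i])>8 and abs(g[i])==max(abs(g[i-3:i+4]))]; print(c,[(i,int(round(g[i]))) for i in idx])
for y,z,n in((-.086,.028,'wall out'),(-.083,.028,'wall in'),(-.103,.026,'blk out'),(-.087,.026,'blk in'),(.067,.0325,'lip')):
    print(n,np.round(proj(t,np.r_[C+d*y,z]),1))
# home/tilt predictions of tongue end & body edge
for c,th in((.076,.16),(.0755,.12),(.0755,.08),(.075,.04),(.075,0)):
    f=lambda u,v:np.round(proj(t,np.r_[C+d*(c-(.079-u)*np.cos(th)+v*np.sin(th)),.004+v*np.cos(th)+(.079-u)*np.sin(th)])[1],1)
    print(th,'tongue top edge',f(-.079,.02),'body edge top',f(-.061,.042),'lip-end body edge',f(.061,.042))
E
python3 fit.py
```

```text
t 22.3 tray xyz mm [  1.4   8.  102. ] rot [-3.14  -0.004 -1.386] F tray [ -3.5 -14.2  12.1] tq [-2.48  1.  ] grip 0.05557930203829913 30.006612539291382 q6 2.992207675434139
300 [(79, 8), (87, 37), (117, -25), (121, 24), (201, -23), (208, 27), (245, -31), (254, -24), (281, 35), (287, 23), (291, -23)]
312 [(57, 23), (65, -30), (72, 31), (81, -13), (87, 31), (121, 9), (195, -29), (208, 28), (245, -34), (254, -25), (281, 35), (288, 25), (292, -23)]
324 [(57, 42), (81, -13), (86, 27), (195, -29), (208, 28), (245, -36), (254, -25), (281, 35), (288, 26), (292, -23)]
336 [(57, 31), (66, -11), (72, 10), (81, -14), (87, 32), (121, 8), (195, -30), (208, 28), (245, -32), (254, -26), (281, 35), (288, 23), (292, -23)]
348 [(88, 36), (117, -26), (121, 25), (201, -22), (208, 28), (229, -21), (245, -16), (254, -25), (281, 35), (288, 27), (292, -23)]
wall out [324.6  81. ]
wall in [324.6  85.3]
blk out [324.7  57.8]
blk in [324.6  80. ]
lip [324.2 285.9]
0.16 tongue top edge 91.6 body edge top 126.2 lip-end body edge 294.4
0.12 tongue top edge 89.1 body edge top 120.9 lip-end body edge 291.5
0.08 tongue top edge 87.8 body edge top 117.1 lip-end body edge 289.2
0.04 tongue top edge 86.3 body edge top 113.1 lip-end body edge 286.2
0 tongue top edge 85.9 body edge top 110.4 lip-end body edge 283.8
```

```bash
cat > solve.py <<'E'
from h import *
import sys
from scipy.optimize import least_squares
t=shot('wrist')
C=np.array([.4383,.0814]);d=np.array([-.1822,.9833])
tr,br,lr=map(float,sys.argv[1:4])
def f(p,u,v):
    c,z0,th=p; return proj(t,np.r_[C+d*(c-(.079-u)*np.cos(th)+v*np.sin(th)),z0+v*np.cos(th)+(.079-u)*np.sin(th)])[1]
for D in((0,0,0),(1,0,0),(0,1,0),(0,0,1)):
    F=lambda p:[f(p,-.079,.02)-tr-D[0],f(p,-.061,.042)-br-D[1],f(p,.061,.042)-lr-D[2]]
    r=least_squares(F,[.075,.004,.12],x_scale=[.01,.01,.1]); c,z,th=r.x
    print(D,'c %.1f z0 %.1f th %.3f'%(c*1e3,z*1e3,th),'pin bottom y %.1f z %.1f'%((c-.158*np.cos(th))*1e3,(z+.158*np.sin(th))*1e3),'handle',np.round([(c-.079*np.cos(th)+.088*np.sin(th))*1e3,(z+.079*np.sin(th)+.088*np.cos(th))*1e3],1),np.round(r.fun,2))
E
python3 solve.py 87 121 291.7
```

```text
(0, 0, 0) c 73.2 z0 4.8 th 0.157 pin bottom y -82.8 z 29.4 handle [  8.9 104. ] [ 0. -0.  0.]
(1, 0, 0) c 74.3 z0 4.4 th 0.140 pin bottom y -82.1 z 26.4 handle [  8.3 102.6] [-0. -0. -0.]
(0, 1, 0) c 72.7 z0 4.3 th 0.174 pin bottom y -83.0 z 31.6 handle [ 10.1 104.6] [-0. -0.  0.]
(0, 0, 1) c 73.5 z0 6.1 th 0.152 pin bottom y -82.7 z 30.1 handle [  8.8 105.1] [0. 0. 0.]
```

Call:
carry_out(commands=[[[-0.001,0,-0.001],0,0.5],[[-0.0015,0,0],0,0.5],[[-0.0015,0,0],0,0.5],[[0,0,0],0,0.5]], newtons=40)

```text
time: 22.9
tool_pos: [0.4378, 0.0928, 0.1035]
tool_rot: [-3.14, -0.005, -1.385]
contact_force: [-1.5, -19.3, 16.2]
opening: 0.0553
grip_force: 40.0
```

```bash
python3 st.py; python3 fit.py | head -9
```

```text
t 22.9 tray xyz mm [  1.6  11.3 103.5] rot [-3.14  -0.005 -1.385] F tray [ -5.  -18.7  16.2] tq [-3.14  1.26] grip 0.05532822658581828 40.003498792648315 q6 3.0012287793220915
300 [(79, -19), (84, 36), (118, 27), (199, -24), (206, 26), (244, -19), (254, -26), (281, 33), (289, -26)]
312 [(53, 21), (61, -32), (68, 33), (84, 30), (193, -28), (206, 26), (242, -28), (254, -27), (281, 34), (289, -26)]
324 [(53, 41), (77, -14), (82, 32), (193, -29), (206, 26), (242, -34), (254, -28), (281, 34), (289, -26)]
336 [(53, 31), (62, -9), (67, 10), (84, 29), (193, -30), (206, 26), (242, -33), (254, -28), (281, 34), (289, -26)]
348 [(84, 37), (118, 27), (199, -21), (206, 26), (227, -20), (244, -11), (254, -27), (281, 34), (289, -25)]
wall out [325.   76.8]
wall in [325.  81.]
blk out [325.   53.8]
blk in [325.   75.7]
```

```bash
python3 solve.py 83.5 117.7 289.2
```

```text
(0, 0, 0) c 73.9 z0 5.9 th 0.168 pin bottom y -81.9 z 32.4 handle [ 10.8 105.9] [0. 0. 0.]
(1, 0, 0) c 74.9 z0 5.6 th 0.152 pin bottom y -81.2 z 29.5 handle [ 10.1 104.5] [0. 0. 0.]
(0, 1, 0) c 73.3 z0 5.4 th 0.186 pin bottom y -82.0 z 34.6 handle [ 11.9 106.5] [0. 0. 0.]
(0, 0, 1) c 74.1 z0 7.2 th 0.164 pin bottom y -81.7 z 33.1 handle [ 10.6 107. ] [0. 0. 0.]
```

Call:
carry_out(commands=[[[0,0.001,0],0.002,0.5],[[0,0.0005,0],0,0.5]])

```text
time: 23.25
tool_pos: [0.4373, 0.0928, 0.1036]
tool_rot: [-3.137, -0.005, -1.388]
contact_force: [2.6, -15.4, 12.5]
opening: 0.0561
grip_force: 40.0
```

```bash
python3 st.py; python3 fit.py | sed -n 1p
```

```text
t 23.25 tray xyz mm [  1.1  11.3 103.6] rot [-3.137 -0.005 -1.388] F tray [ -0.3 -15.7  12.5] tq [-2.89  0.48] grip 0.0560556369194519 40.00244736671448 q6 3.002722495492789
300 [(79, -20), (84, 38), (118, 28), (199, -24), (206, 25), (244, -19), (254, -26), (281, 33), (289, -26)]
```

Call:
carry_out(commands=[[[0.0016,0,0.0016],0,0.5],[[0.0018,0,0.0016],0,0.5],[[0.0019,0,0.0014],0,0.5],[[0.0019,0,0.0014],0,0.5],[[0,0,0],0,0.5]])

```text
time: 23.92
tool_pos: [0.439, 0.0859, 0.0985]
tool_rot: [-3.136, -0.004, -1.389]
contact_force: [-0.8, -16.3, 23.9]
opening: 0.0557
grip_force: 40.0
```

```bash
python3 st.py; python3 fit.py | sed -n '1,2p;5,8p'
```

```text
t 23.925 tray xyz mm [ 1.5  4.3 98.5] rot [-3.136 -0.004 -1.389] F tray [ -3.7 -15.9  23.9] tq [-2.06  0.97] grip 0.05574051846305654 40.00440716743469 q6 2.9865214018966517
300 [(91, 35), (120, -23), (204, -23), (210, 32), (231, -8), (246, -37), (254, -22), (281, 24), (292, 29), (296, -24)]
312 [(61, 23), (69, -30), (77, 31), (84, -17), (91, 34), (125, 9), (199, -30), (210, 32), (246, -35), (254, -23), (281, 23), (292, 32), (296, -23)]
348 [(91, 38), (123, 23), (204, -26), (210, 31), (232, -20), (246, -20), (254, -23), (281, 25), (292, 26), (296, -23)]
wall out [324.9  85.7]
wall in [324.9  90.1]
blk out [324.8  61.9]
```

```bash
python3 solve.py 90.7 122.3 296; python3 fit.py | tail -5
```

```text
(0, 0, 0) c 73.8 z0 5.2 th 0.099 pin bottom y -83.4 z 20.9 handle [  3.9 100.6] [ 0. -0. -0.]
(1, 0, 0) c 74.8 z0 5.1 th 0.081 pin bottom y -82.6 z 17.9 handle [ 3.2 99.2] [-0.  0.  0.]
(0, 1, 0) c 73.3 z0 4.5 th 0.118 pin bottom y -83.6 z 23.0 handle [  5.2 101.1] [-0.  0.  0.]
(0, 0, 1) c 74.0 z0 6.6 th 0.095 pin bottom y -83.3 z 21.6 handle [  3.8 101.7] [-0.  0.  0.]
0.16 tongue top edge 96.9 body edge top 132.8 lip-end body edge 301.1
0.12 tongue top edge 94.2 body edge top 127.3 lip-end body edge 298.2
0.08 tongue top edge 92.8 body edge top 123.2 lip-end body edge 295.8
0.04 tongue top edge 91.1 body edge top 118.9 lip-end body edge 292.9
0 tongue top edge 90.5 body edge top 116.1 lip-end body edge 290.4
```

Call:
carry_out(commands=[[[0.0018,0.0003,0.0014],0,0.5],[[0.0018,0.0003,0.0014],0,0.5],[[0.0018,0,0.0015],0,0.5],[[0,0,0],0,0.5]], newtons=25)

```text
time: 24.58
tool_pos: [0.4394, 0.0834, 0.0953]
tool_rot: [-3.134, -0.0, -1.39]
contact_force: [-3.7, 2.2, 35.9]
opening: 0.0556
grip_force: 25.0
```

```bash
python3 st.py; python3 fit.py | sed -n '1,2p;5,8p;11,20p'
```

```text
t 24.575 tray xyz mm [ 1.5  1.7 95.3] rot [-3.134 -0.    -1.39 ] F tray [-3.2  2.8 35.9] tq [0.67 1.06] grip 0.055582862572745986 25.003943145275116 q6 2.9741891909822624
300 [(94, 33), (122, -19), (206, -22), (212, 33), (247, -37), (254, -19), (281, 35), (295, 34), (299, -24)]
312 [(64, 22), (72, -29), (79, 28), (88, -13), (94, 31), (127, 10), (201, -31), (212, 32), (247, -35), (254, -21), (281, 35), (285, -29), (295, 35)]
348 [(65, 9), (94, 31), (122, -23), (206, -27), (212, 32), (234, -17), (247, -19), (254, -21), (281, 36), (295, 27), (299, -23)]
wall out [324.9  88.5]
wall in [324.9  93. ]
blk out [324.8  64.2]
0.16 tongue top edge 100.5 body edge top 137.7 lip-end body edge 306.0
0.12 tongue top edge 97.6 body edge top 131.9 lip-end body edge 303.1
0.08 tongue top edge 96.0 body edge top 127.6 lip-end body edge 300.7
0.04 tongue top edge 94.1 body edge top 123.0 lip-end body edge 297.8
0 tongue top edge 93.4 body edge top 119.9 lip-end body edge 295.3
```

Call:
carry_out(commands=[[[-0.002,0.0005,0],0,0.5],[[-0.002,0,0],0,0.5],[[0,0,0],0,0.5]], newtons=30)

```text
time: 25.0
tool_pos: [0.4394, 0.0837, 0.0954]
tool_rot: [-3.133, -0.006, -1.388]
contact_force: [-1.4, -20.9, 32.3]
opening: 0.0557
grip_force: 30.0
```

```bash
python3 st.py; python3 fit.py | sed -n '1,2p;5,8p;11,20p'
```

```text
t 25.0 tray xyz mm [ 1.5  2.1 95.4] rot [-3.133 -0.006 -1.388] F tray [ -5.2 -20.3  32.3] tq [-2.97  1.24] grip 0.055704814042302625 30.004321932792664 q6 2.983476910376289
300 [(86, 9), (94, 34), (122, -18), (126, 17), (206, -22), (212, 33), (247, -39), (254, -19), (281, 33), (295, 32)]
312 [(65, 22), (72, -29), (79, 30), (88, -14), (94, 34), (127, 12), (201, -30), (212, 32), (247, -36), (254, -20), (281, 33), (295, 31)]
348 [(65, 10), (94, 35), (125, 22), (206, -27), (212, 32), (234, -15), (247, -19), (254, -21), (281, 34), (296, 27)]
wall out [325.2  88.7]
wall in [325.2  93.1]
blk out [325.2  64.5]
0.16 tongue top edge 100.5 body edge top 137.3 lip-end body edge 306.2
0.12 tongue top edge 97.6 body edge top 131.6 lip-end body edge 303.3
0.08 tongue top edge 96.0 body edge top 127.3 lip-end body edge 300.9
0.04 tongue top edge 94.2 body edge top 122.9 lip-end body edge 297.9
0 tongue top edge 93.6 body edge top 119.8 lip-end body edge 295.5
```

```bash
sed -i 's/range(45,300)/range(45,312)/' fit.py; python3 fit.py | sed -n '1,5p'; python3 solve.py 94 125 299.3; python3 solve.py 94.5 125 300
```

```text
300 [(86, 9), (94, 34), (122, -18), (206, -22), (212, 33), (247, -39), (254, -19), (281, 32), (295, 31), (306, -27)]
312 [(65, 21), (72, -30), (79, 31), (88, -14), (94, 34), (127, 12), (201, -30), (212, 32), (247, -37), (254, -20), (281, 33), (295, 32), (300, -23), (307, -28)]
324 [(59, -23), (64, 39), (88, -14), (94, 28), (202, -33), (212, 32), (247, -40), (254, -21), (281, 34), (296, 33), (300, -24), (307, -27)]
336 [(64, 35), (88, -16), (94, 32), (127, 8), (202, -33), (212, 32), (247, -38), (254, -21), (281, 33), (285, -26), (296, 32), (300, -26), (307, -28)]
348 [(65, 10), (94, 34), (125, 23), (206, -27), (212, 33), (234, -14), (247, -19), (254, -21), (281, 33), (296, 27), (300, -25), (306, -28)]
(0, 0, 0) c 74.2 z0 3.9 th 0.079 pin bottom y -83.3 z 16.4 handle [ 2.4 97.9] [-0. -0. -0.]
(1, 0, 0) c 75.2 z0 3.8 th 0.061 pin bottom y -82.5 z 13.5 handle [ 1.7 96.5] [ 0.  0. -0.]
(0, 1, 0) c 73.7 z0 3.1 th 0.098 pin bottom y -83.5 z 18.5 handle [ 3.7 98.4] [-0.  0.  0.]
(0, 0, 1) c 74.4 z0 5.2 th 0.075 pin bottom y -83.2 z 17.1 handle [ 2.2 98.9] [ 0.  0. -0.]
(0, 0, 0) c 74.8 z0 4.8 th 0.068 pin bottom y -82.8 z 15.5 handle [ 1.9 97.9] [-0.  0.  0.]
(1, 0, 0) c 75.8 z0 4.8 th 0.049 pin bottom y -82.0 z 12.6 handle [ 1.2 96.6] [-0. -0.  0.]
(0, 1, 0) c 74.4 z0 4.0 th 0.086 pin bottom y -83.0 z 17.6 handle [ 3.3 98.5] [0. 0. 0.]
(0, 0, 1) c 75.0 z0 6.2 th 0.064 pin bottom y -82.7 z 16.2 handle [ 1.8 99. ] [-0. -0.  0.]
```

Call:
carry_out(commands=[[[-0.001,0,-0.003],0,0.5],[[0,0,0],0,0.5]])

```text
time: 25.45
tool_pos: [0.4389, 0.0856, 0.0968]
tool_rot: [-3.134, -0.005, -1.388]
contact_force: [3.3, -14.8, 13.5]
opening: 0.0559
grip_force: 30.0
```

```bash
python3 st.py; python3 fit.py | sed -n '1,5p;6,8p;11,20p'
```

```text
t 25.45 tray xyz mm [ 1.3  4.  96.8] rot [-3.134 -0.005 -1.388] F tray [  0.6 -15.2  13.5] tq [-2.48 -0.04] grip 0.05587398160835425 30.001854300498962 q6 2.9853685385770086
300 [(92, 42), (120, -20), (124, 21), (205, -22), (210, 30), (246, -33), (254, -20), (281, 33), (293, 28), (297, -23), (307, -28)]
312 [(61, 23), (69, -29), (77, 30), (84, -17), (92, 39), (125, 11), (199, -34), (211, 31), (246, -33), (254, -22), (281, 33), (293, 31), (307, -27)]
324 [(61, 40), (84, -20), (91, 34), (199, -36), (211, 30), (246, -36), (254, -23), (281, 34), (285, -26), (293, 32), (298, -22), (307, -27)]
336 [(61, 33), (71, -9), (76, 9), (84, -20), (92, 37), (125, 9), (200, -32), (211, 30), (246, -33), (254, -23), (281, 34), (285, -26), (293, 31), (298, -23), (307, -27)]
348 [(84, -10), (92, 40), (121, -23), (205, -27), (211, 31), (233, -20), (246, -15), (254, -22), (281, 34), (293, 28), (298, -25), (306, -27)]
wall out [324.8  85.9]
wall in [324.8  90.3]
blk out [324.7  61.9]
0.16 tongue top edge 97.3 body edge top 133.7 lip-end body edge 302.8
0.12 tongue top edge 94.6 body edge top 128.0 lip-end body edge 299.9
0.08 tongue top edge 93.1 body edge top 123.9 lip-end body edge 297.5
0.04 tongue top edge 91.4 body edge top 119.6 lip-end body edge 294.5
0 tongue top edge 90.8 body edge top 116.6 lip-end body edge 292.1
```

Call:
carry_out(commands=[[[-0.0015,0,0],0,0.5],[[0.0005,0,0.0015],0,0.5],[[0.001,0,0.0015],0,0.5],[[0.001,0,0.0015],0,0.5],[[0,0,0],0,0.5]])

```text
time: 26.12
tool_pos: [0.4395, 0.0842, 0.0942]
tool_rot: [-3.132, -0.005, -1.388]
contact_force: [-3.0, -18.3, 36.3]
opening: 0.0555
grip_force: 30.0
```

```bash
python3 st.py; python3 fit.py | sed -n '3,5p;6,8p;13,20p'
```

```text
t 26.125 tray xyz mm [ 1.7  2.5 94.2] rot [-3.132 -0.005 -1.388] F tray [ -6.3 -17.5  36.3] tq [-2.56  1.28] grip 0.05552962559750179 30.004716217517853 q6 2.9829649430049874
324 [(63, 40), (87, -18), (92, 33), (201, -36), (212, 31), (246, -39), (254, -22), (281, 27), (296, 34), (300, -26), (307, -28)]
336 [(63, 37), (87, -18), (93, 34), (126, 9), (201, -36), (212, 32), (246, -36), (254, -22), (281, 26), (296, 34), (300, -26), (307, -28)]
348 [(64, 10), (86, -10), (93, 37), (124, 24), (206, -30), (212, 32), (233, -13), (246, -21), (254, -22), (281, 28), (296, 28), (300, -25), (307, -28)]
wall out [325.5  87.9]
wall in [325.5  92.3]
blk out [325.4  63.5]
0.08 tongue top edge 95.2 body edge top 126.6 lip-end body edge 301.2
0.04 tongue top edge 93.4 body edge top 122.2 lip-end body edge 298.2
0 tongue top edge 92.8 body edge top 119.1 lip-end body edge 295.8
```

Call:
carry_out(commands=[[[0.001,0,-0.002],0,0.5],[[0,0,0],0,0.85],[[0,0,0],0,0.85],[[0,0,0],0,0.85],[[0,0,-0.02],0,0.85],[[0,0,-0.03],0,0.85]])

```text
time: 26.92
tool_pos: [0.4348, 0.0857, 0.1417]
tool_rot: [3.138, 0.001, -1.389]
contact_force: [0.3, -0.2, -0.5]
opening: 0.0781
grip_force: 0.0
```

```bash
python3 st.py; python3 fit.py
```

```text
t 26.925 tray xyz mm [ -2.7   4.9 141.7] rot [ 3.138e+00  1.000e-03 -1.389e+00] F tray [ 0.3 -0.2 -0.5] tq [0.12 0.1 ] grip 0.07805456328851466 0.0 q6 2.980699851411586
300 [(94, 32), (117, -18), (186, -31), (190, 32), (215, -32), (227, 24), (242, -8), (254, -46), (281, 13), (307, -23)]
312 [(69, 36), (88, -14), (93, 26), (183, -34), (190, 32), (215, -33), (227, 23), (252, -39), (281, 12), (307, -23)]
324 [(69, 38), (88, -14), (93, 26), (183, -34), (190, 32), (215, -32), (227, 23), (252, -39), (281, 12), (307, -24)]
336 [(70, 15), (76, -13), (81, 11), (94, 33), (117, -18), (186, -31), (190, 32), (214, -30), (227, 23), (254, -50), (281, 12), (307, -23)]
348 [(94, 32), (121, 8), (166, -16), (175, 27), (183, -34), (190, 32), (195, -34), (227, 22), (252, -39), (281, 14), (307, -23)]
wall out [318.5  89.7]
wall in [318.5  93.4]
blk out [318.5  69.7]
blk in [318.5  88.7]
lip [319.3 265.7]
0.16 tongue top edge 99.5 body edge top 128.6 lip-end body edge 272.0
0.12 tongue top edge 97.1 body edge top 124.2 lip-end body edge 269.5
0.08 tongue top edge 95.8 body edge top 120.9 lip-end body edge 267.4
0.04 tongue top edge 94.3 body edge top 117.5 lip-end body edge 264.8
0 tongue top edge 93.7 body edge top 115.1 lip-end body edge 262.6
```

Call:
carry_out(commands=[[[0.03,-0.002,0],0,0],[[0.029,0,0],0,0],[[0,0,0.03],0,0],[[0,0,0.03],0,0],[[0,0,0.006],0,0],[[0,0,0.004],0,0],[[0,0,0],0,0]], newtons=20)

```text
time: 27.85
tool_pos: [0.4488, 0.0279, 0.0727]
tool_rot: [-3.141, -0.0, -1.389]
contact_force: [0.5, 0.1, 0.8]
opening: 0.0126
grip_force: 0.0
```

```bash
python3 st.py
```

```text
t 27.85 tray xyz mm [  0.5 -54.5  72.7] rot [-3.141 -0.    -1.389] F tray [0.5 0.  0.8] tq [0.07 0.13] grip 0.012573865777882158 0.0 q6 2.850903801211802
```

Call:
carry_out(commands=[[[0,0,0.003],0,0],[[0,0,0.003],0,0],[[0,0,0],0,0]])

```text
time: 28.22
tool_pos: [0.4483, 0.0278, 0.0661]
tool_rot: [3.141, 0.0, -1.389]
contact_force: [-0.5, 0.4, -0.1]
opening: 0.0003
grip_force: 0.0
```

```bash
python3 st.py
```

```text
t 28.225 tray xyz mm [  0.  -54.5  66.1] rot [ 3.141  0.    -1.389] F tray [-0.4  0.5 -0.1] tq [0.14 0.14] grip 0.0002647039202023948 0.0 q6 2.850869695357319
```

Call:
carry_out(commands=[[[0,0,0.002],0,0],[[0,0,0.002],0,0],[[0,0,0],0,0]])

```text
time: 28.6
tool_pos: [0.4487, 0.0277, 0.0624]
tool_rot: [-3.141, -0.0, -1.389]
contact_force: [-0.0, -0.0, 4.0]
opening: 0.0004
grip_force: 1.8
```

```bash
python3 st.py
```

```text
t 28.6 tray xyz mm [  0.4 -54.7  62.4] rot [-3.141 -0.    -1.389] F tray [-0. -0.  4.] tq [0.03 0.24] grip 0.00040416364572661695 1.7973965432611294 q6 2.8508432408662343
```

Call:
carry_out(commands=[[[0,0,0.002],0,0],[[0,0,0.003],0,0],[[0,0,0],0,0]])

```text
time: 28.98
tool_pos: [0.4489, 0.0272, 0.0574]
tool_rot: [-3.141, -0.001, -1.389]
contact_force: [0.6, -3.6, 4.6]
opening: 0.001
grip_force: 2.0
```

```bash
python3 st.py
```

```text
t 28.975 tray xyz mm [  0.5 -55.2  57.4] rot [-3.141e+00 -1.000e-03 -1.389e+00] F tray [-0.1 -3.7  4.6] tq [-0.41  0.24] grip 0.0009735170259152845 1.9620793719320773 q6 2.850847809240827
```

Call:
carry_out(commands=[[[0,0,-0.03],0,0],[[0,0,-0.05],0,0.3],[[0.03,0,-0.04],0,0.4],[[0,0,0],0,0.4]])

```text
time: 29.48
tool_pos: [0.4558, -0.003, 0.1798]
tool_rot: [-3.135, -0.002, -1.391]
contact_force: [-0.5, -0.5, -1.3]
opening: 0.0263
grip_force: 0.0
```

```bash
python3 st.py; python3 fit.py; python3 - <<'E'
from h import *
C=np.array([.4383,.0814]);d=np.array([-.1822,.9833]);e=np.array([.9833,.1822])
t=shot('wrist'); save(t,'w20.png')
for k,y,z in(('insert_grip',-.004,.092),('insert_base',-.004,.004),('vial_end',.0305,.024),('lip',.067,.0285),('vial_1_mid',0,.042),('vial_2_mid',0,.042),('pin_grip',-.1535,.028)):
    r=robot.tip_of(t,k)
    for q in r[:1]:
        w=atz(t,q['at'],z)[:2]-C; print(k,np.round(q['at'],1),round(q['p'],2),'tray mm',np.round([w@e*1e3,w@d*1e3],1),'exp px',np.round(proj(t,np.r_[C+d*y,z]),1))
E
```

```text
t 29.475 tray xyz mm [  1.8 -86.2 179.8] rot [-3.135e+00 -2.000e-03 -1.391e+00] F tray [-0.5 -0.4 -1.3] tq [0.11 0.13] grip 0.026261970906828302 0.0 q6 2.7865985248646377
300 [(183, -31), (187, 30), (193, 33), (228, -31), (254, -18), (307, -22)]
312 [(171, 22), (177, -13), (181, 11), (186, -12), (193, 33), (212, -34), (216, 36), (254, -59), (282, 36), (293, -39), (307, -21)]
324 [(103, -29), (135, 23), (165, -25), (170, 44), (186, -21), (254, -53), (281, 40), (291, -41), (307, -21)]
336 [(170, 39), (177, -31), (182, 30), (186, -20), (193, 33), (212, -18), (254, -56), (282, 32), (293, -28), (307, -21)]
348 [(183, -30), (187, 28), (193, 33), (228, -38), (254, -10), (307, -21)]
wall out [325.5 188.6]
wall in [325.5 191.6]
blk out [325.5 171. ]
blk in [325.5 187.1]
lip [325.7 320.1]
0.16 tongue top edge 203.6 body edge top 232.8 lip-end body edge 327.2
0.12 tongue top edge 199.6 body edge top 227.6 lip-end body edge 325.4
0.08 tongue top edge 196.4 body edge top 223.2 lip-end body edge 323.9
0.04 tongue top edge 193.1 body edge top 218.6 lip-end body edge 322.0
0 tongue top edge 190.6 body edge top 214.9 lip-end body edge 320.4
insert_grip [323.7 306.8] 0.91 tray mm [-0.   6.2] exp px [323.7 297.3]
insert_base [324.6 259. ] 0.71 tray mm [-0.9  2.1] exp px [323.8 254.2]
vial_end [323.3 290.5] 0.87 tray mm [ 0.7 31.7] exp px [323.9 289.6]
vial_2_mid [345.1 291.5] 0.53 tray mm [-22.2  21.8] exp px [323.8 273.7]
pin_grip [322.1 117.9] 0.98 tray mm [   1.1 -152.7] exp px [323.2 117.1]
```

Call:
carry_out(commands=[[[-0.015,0.0015,0.04],0,0.18],[[-0.015,0,0.04],0,0.18],[[0,0,0.03],0,0.18],[[0,0,0.003],0,0.18],[[0,0,0],0,0.18]])

```text
time: 30.55
tool_pos: [0.4472, 0.0275, 0.0646]
tool_rot: [-3.141, 0.0, -1.389]
contact_force: [-0.5, -0.5, -0.9]
opening: 0.0165
grip_force: 0.0
```

```bash
python3 st.py
```

```text
t 30.55 tray xyz mm [ -1.1 -54.6  64.6] rot [-3.141  0.    -1.389] F tray [-0.5 -0.4 -0.9] tq [0.03 0.12] grip 0.01647991708620511 0.0 q6 2.849887449928851
```

Call:
carry_out(commands=[[[0,0,0.0025],0,0.18],[[0,0,0.0025],0,0.18],[[0,0,0],0,0.18]])

```text
time: 30.92
tool_pos: [0.4479, 0.027, 0.0602]
tool_rot: [-3.139, -0.001, -1.389]
contact_force: [0.3, -3.0, 4.0]
opening: 0.0166
grip_force: 2.0
```

```bash
python3 st.py
```

```text
t 30.925 tray xyz mm [ -0.5 -55.2  60.2] rot [-3.139e+00 -1.000e-03 -1.389e+00] F tray [-0.2 -3.1  4. ] tq [-0.33  0.2 ] grip 0.016633496608428753 1.9575895427260548 q6 2.8498306333143986
```

Call:
carry_out(commands=[[[0,0,0.003],0,0.18],[[0,0,0.003],0,0.18],[[0,0,0.002],0,0.18],[[0,0,0],0,0.18]])

```text
time: 31.42
tool_pos: [0.4482, 0.0267, 0.0548]
tool_rot: [-3.137, -0.002, -1.389]
contact_force: [-9.4, -3.8, 38.6]
opening: 0.0168
grip_force: 19.8
```

```bash
python3 st.py
```

```text
t 31.425 tray xyz mm [ -0.2 -55.6  54.8] rot [-3.137e+00 -2.000e-03 -1.389e+00] F tray [-10.   -2.   38.6] tq [-0.34  2.02] grip 0.016816469974026724 19.81181837618351 q6 2.8498450402753974
```

Call:
carry_out(commands=[[[0,0,-0.03],0,0.18],[[0.01,0,-0.04],0,0.4],[[0.01,0,-0.05],0,0.4],[[0,0,0],0,0.4]])

```text
time: 31.92
tool_pos: [0.4528, 0.0071, 0.1749]
tool_rot: [-3.133, -0.003, -1.39]
contact_force: [0.1, 0.1, -0.9]
opening: 0.0361
grip_force: 0.0
```

```bash
cat > chk.py <<'E'
from h import *
import sys
C=np.array([.4383,.0814]);d=np.array([-.1822,.9833]);e=np.array([.9833,.1822])
t=shot('wrist'); save(t,sys.argv[1])
for k,y,z in(('insert_grip',-.004,.092),('insert_base',-.004,.004),('vial_end',.0305,.024),('lip',.067,.0285),('vial_1_mid',0,.042),('vial_2_mid',0,.042),('pin_grip',-.1535,.028)):
    r=robot.tip_of(t,k)
    for q in r[:1]:
        w=atz(t,q['at'],z)[:2]-C; print(k,np.round(q['at'],1),round(q['p'],2),'tray mm',np.round([w@e*1e3,w@d*1e3],1),'exp px',np.round(proj(t,np.r_[C+d*y,z]),1))
E
python3 st.py; python3 fit.py; python3 chk.py w21.png
```

```text
t 31.925 tray xyz mm [  0.7 -75.7 174.9] rot [-3.133e+00 -3.000e-03 -1.390e+00] F tray [ 0.1  0.1 -0.9] tq [0.09 0.12] grip 0.03606724244384492 0.0 q6 2.806776650943181
300 [(174, -27), (179, 32), (249, -43), (290, 33), (301, -40), (307, -14), (311, -11)]
312 [(161, 29), (167, -21), (172, 22), (181, 25), (199, -31), (203, 29), (254, -53), (291, 33), (307, -52)]
324 [(91, -29), (120, 13), (125, 26), (155, -27), (160, 42), (181, 26), (250, -40), (291, 33), (302, -39), (307, -13), (311, -12)]
336 [(161, 35), (167, -33), (172, 33), (181, 26), (200, -22), (254, -46), (291, 32), (307, -47)]
348 [(174, -27), (179, 34), (237, -12), (244, 21), (250, -41), (291, 30), (301, -38), (311, -12)]
wall out [324.6 179.1]
wall in [324.6 182.2]
blk out [324.6 161. ]
blk in [324.6 177.6]
lip [324.8 315.5]
0.16 tongue top edge 193.8 body edge top 223.5 lip-end body edge 322.6
0.12 tongue top edge 189.9 body edge top 218.2 lip-end body edge 320.7
0.08 tongue top edge 186.8 body edge top 213.9 lip-end body edge 319.2
0.04 tongue top edge 183.6 body edge top 209.3 lip-end body edge 317.2
0 tongue top edge 181.3 body edge top 205.6 lip-end body edge 315.6
insert_grip [320.7 291.7] 0.92 tray mm [ 1.4 -3.1] exp px [322.4 290.8]
insert_base [322.9 247. ] 0.66 tray mm [ 0.1 -5.2] exp px [323. 248.]
lip [343.1 281. ] 0.72 tray mm [-21.3  23.7] exp px [323.1 313.8]
vial_1_mid [296.5 303.6] 0.51 tray mm [27.7 43.9] exp px [322.8 267.4]
vial_2_mid [343.2 285.7] 0.57 tray mm [-20.6  21.4] exp px [322.8 267.4]
pin_grip [322.4 105.6] 0.97 tray mm [-1.000e-01 -1.541e+02] exp px [322.3 106.3]
```

Call:
carry_out(commands=[[[0.04,0.0005,0],0,0.5],[[0.038,0,0.04],0,0.5],[[0,0,0.05],0,0.5],[[0,0,0.05],0,0.5],[[0,0,0.006],0,0.5],[[0,0,0],0,0],[[0,0,0],0,0],[[0,0,0],0,0],[[0,0,0],0,0]], newtons=50)

```text
time: 33.5
tool_pos: [0.4663, -0.0693, 0.0265]
tool_rot: [-3.136, -0.002, -1.389]
contact_force: [6.3, 2.1, 1.8]
opening: 0.0158
grip_force: 50.0
```

```bash
python3 st.py
```

```text
t 33.5 tray xyz mm [ 1.000e-01 -1.533e+02  2.650e+01] rot [-3.136e+00 -2.000e-03 -1.389e+00] F tray [6.6 0.9 1.8] tq [ 0.36 -0.28] grip 0.015838313260992734 49.99464511871338 q6 2.6488540481456084
```

Call:
carry_out(commands=[[[-0.004,-0.001,0],0,0],[[-0.005,0,0],0,0],[[-0.005,0,0],0,0],[[-0.004,0,0],0,0],[[0,0,0],0,0]])

```text
time: 34.12
tool_pos: [0.4631, -0.0508, 0.0264]
tool_rot: [-3.138, -0.001, -1.389]
contact_force: [3.1, 2.4, 7.2]
opening: 0.0156
grip_force: 50.0
```

```bash
python3 st.py
```

```text
t 34.125 tray xyz mm [   0.3 -134.5   26.4] rot [-3.138e+00 -1.000e-03 -1.389e+00] F tray [3.5 1.8 7.2] tq [0.47 0.01] grip 0.015647391182860893 49.991896748542786 q6 2.6849297613450753
```

Call:
carry_out(commands=[[[-0.004,0,0],0,0],[[-0.004,0,0],0,0],[[-0.004,0,0],0,0],[[-0.003,0,0],0,0],[[0,0,0],0,0]])

```text
time: 34.75
tool_pos: [0.4613, -0.0399, 0.0266]
tool_rot: [-3.137, -0.006, -1.388]
contact_force: [1.0, -24.6, 5.5]
opening: 0.0156
grip_force: 50.0
```

```bash
python3 st.py
```

```text
t 34.75 tray xyz mm [   0.5 -123.4   26.6] rot [-3.137 -0.006 -1.388] F tray [ -3.5 -24.4   5.5] tq [-2.97  1.22] grip 0.015649567075917796 50.003947019577026 q6 2.7147483423773195
```

Call:
carry_out(commands=[[[0.002,0,0],0,0],[[0,0,0],0,0.5],[[0,0,0],0,0.5],[[0,0,-0.03],0,0.5],[[0,0,-0.06],0,0.5],[[0,0,-0.06],0,0.5],[[-0.03,0,0],0,0.5],[[0,0,0],0,0.5]])

```text
time: 35.75
tool_pos: [0.4533, -0.0073, 0.1755]
tool_rot: [-3.142, 0.0, -1.387]
contact_force: [0.4, 0.9, -0.0]
opening: 0.0458
grip_force: 0.0
```

```bash
python3 st.py; python3 chk.py w22.png; python3 fit.py; python3 - <<'E'
from h import *
w=shot('side'); tp=shot('top')
for k in('vial_1_mid','vial_2_mid','cup','tape','box'):
    for p in(w,tp): print(k,p['n'],[(np.round(q['at'],1),round(q['p'],2)) for q in robot.tip_of(p,k)[:1]])
E
```

```text
t 35.75 tray xyz mm [ -1.4 -89.9 175.5] rot [-3.142  0.    -1.387] F tray [ 0.6  0.8 -0. ] tq [0.07 0.17] grip 0.04578720749490715 0.0 q6 2.771579034062643
insert_grip [320.3 305. ] 0.74 tray mm [ 0.4 -2.2] exp px [320.8 303.3]
insert_base [317.9 259.7] 0.9 tray mm [ 4.  -2.9] exp px [321.4 258.8]
vial_end [317.9 291.3] 0.7 tray mm [ 3.8 26.6] exp px [321.4 294.3]
vial_2_mid [342.2 292.5] 0.5 tray mm [-21.7  16.8] exp px [321.2 278.8]
pin_grip [321.8 153.4] 0.72 tray mm [  -0.7 -124.2] exp px [321.1 122.2]
300 [(189, -29), (195, 34), (254, -59), (307, -17)]
312 [(176, 38), (183, -31), (188, 32), (196, 29), (215, -16), (219, 10), (254, -56), (281, 40), (294, -38), (307, -17)]
324 [(139, -35), (144, 15), (176, 43), (196, 29), (254, -55), (281, 40), (295, -45), (307, -18)]
336 [(177, 26), (183, -18), (188, 13), (196, 30), (215, -35), (254, -58), (281, 39), (295, -37), (307, -17)]
348 [(189, -28), (195, 34), (254, -37), (285, -13), (307, -17)]
wall out [321.4 195.2]
wall in [321.4 198.2]
blk out [321.3 177.4]
blk in [321.4 193.6]
lip [322.1 326.1]
0.16 tongue top edge 210.8 body edge top 240.7 lip-end body edge 333.5
0.12 tongue top edge 206.6 body edge top 235.3 lip-end body edge 331.7
0.08 tongue top edge 203.2 body edge top 230.7 lip-end body edge 330.2
0.04 tongue top edge 199.7 body edge top 226.0 lip-end body edge 328.3
0 tongue top edge 197.1 body edge top 222.1 lip-end body edge 326.7
vial_1_mid side []
vial_1_mid top [(array([280.7, 186.6]), 0.6)]
vial_2_mid side []
vial_2_mid top []
cup side [(array([335.2, 346.6]), 0.73)]
cup top [(array([427.6, 196.4]), 0.73)]
tape side [(array([338.8, 347.1]), 0.68)]
tape top [(array([232.1, 223.4]), 0.63)]
box side []
box top [(array([205.7, 180.4]), 0.74)]
```

Call:
carry_out(commands=[[[-0.04,0,-0.06],0,0.5],[[-0.06,0,-0.06],0,0.5],[[-0.06,0,-0.03],0,0.5],[[-0.06,0,0],0,0.5],[[0,0,0],0,0.5]])

```text
time: 37.42
tool_pos: [0.4221, 0.1625, 0.2989]
tool_rot: [-3.14, 0.025, -1.358]
contact_force: [-0.7, -0.8, -0.1]
opening: 0.0461
grip_force: 0.0
```

```bash
python3 st.py; python3 chk.py w23.png; python3 - <<'E'
from h import *
C=np.array([.4383,.0814]);d=np.array([-.1822,.9833]);e=np.array([.9833,.1822])
for n in('wrist','side','top'):
    t=shot(n); save(t,n+'24.png'); h=cv2.cvtColor(t['pixels'],cv2.COLOR_RGB2HSV)
    m=cv2.inRange(h,(118,70,30),(140,255,170)); N,_,s,c=cv2.connectedComponentsWithStats(m)
    for i in range(1,N):
        if s[i,4]>=4:
            w=atz(t,c[i],.062)[:2]-C; print(n,s[i],np.round([w@e*1e3,w@d*1e3],1))
E
```

```text
t 37.425 tray xyz mm [ -1.2  82.7 298.9] rot [-3.14   0.025 -1.358] F tray [-0.8 -0.7 -0.1] tq [0.08 0.1 ] grip 0.04611352781080395 0.0 q6 3.104320444289928
insert_grip [325.2  97.5] 0.8 tray mm [-1.  -2.3] exp px [324.4  96. ]
insert_base [324.5  99. ] 0.64 tray mm [-0.3 -3.4] exp px [324.3  98.6]
vial_end [324.8 121.6] 0.6 tray mm [-1.6 27.4] exp px [323.6 123.8]
lip [322.1 152.6] 0.91 tray mm [ 0.8 68.8] exp px [322.7 151.3]
vial_1_mid [302.6 133.2] 0.52 tray mm [26.4 42.3] exp px [324.2 100.7]
vial_2_mid [342.7 113.6] 0.62 tray mm [-23.8  15.7] exp px [324.2 100.7]
pin_grip [324.1  96.1] 0.62 tray mm [ 0.4 -6.5] exp px [327.7  -8.8]
wrist [296 132  10  11  82] [26.9 42.1]
side [349 157   4   4  15] [27.4 39.7]
side [332 360   6   6  28] [-104.5 -479.4]
top [440 198   2   2   4] [-108.8 -467.3]
```

```bash
python3 -c "
from cell import robot
print(robot.hand_in())"
```

```text
the job is handed in; nothing more can be done
None
```

I turned the insert end for end and seated it level, with the vial end under the lip. The pin is pushed home past its click and both vials stand in their pockets. The cup, tape and carton were never approached. I handed the job in at about 37.5 s, and no verdict was returned.

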